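# Put away the calligrapher's inks, pen and gouache

## Task

Clear the calligrapher's desk: stand the three six-sided ink jars upright in the square felt-lined tray, packed close like honeycomb so that each jar has a flat side against a flat side of both others; stand the round gouache pot in the middle of the white saucer, and lay the reed pen lengthwise, flat in the long pen tray. Set the jars and the pot down without dropping or tipping them, and leave the water glass and the brass paperweight standing where they are.

Things in the scene. Friction and masses are not known exactly. Their poses are not given: they have to be found in the camera images.
- jar_a: one of three identical six-sided ink jars: amber glass prism 42 mm across flats, 48.5 across corners, 42 tall; on it a round black cap 30 mm across, 16 tall (58 mm in all; about 90 g). Origin: centre of the underside, z up; x points through the middle of a flat side (flat sides face 0, 60, 120.. deg from x). Starts upright on the desk. The three are interchangeable.
- jar_b: one of three identical six-sided ink jars: amber glass prism 42 mm across flats, 48.5 across corners, 42 tall; on it a round black cap 30 mm across, 16 tall (58 mm in all; about 90 g). Origin: centre of the underside, z up; x points through the middle of a flat side (flat sides face 0, 60, 120.. deg from x). Starts upright on the desk. The three are interchangeable.
- jar_c: one of three identical six-sided ink jars: amber glass prism 42 mm across flats, 48.5 across corners, 42 tall; on it a round black cap 30 mm across, 16 tall (58 mm in all; about 90 g). Origin: centre of the underside, z up; x points through the middle of a flat side (flat sides face 0, 60, 120.. deg from x). Starts upright on the desk. The three are interchangeable.
- pot: round gouache pot, white plastic body with a bright metal screw lid, 57 mm across, 40 mm tall, about 110 g. Origin at the centre of its underside, z up. Stands upright at the start.
- pen: dark reed pen, a straight cane 12 mm thick and 150 mm long with a pale cut nib, about 20 g, lying on the desk. Origin at the middle of its length on its centreline (6 mm above what it lies on); x runs along it towards the nib.
- ink_tray: square tray of pale wood lined with grey felt, fixed in place: 130 mm square outside, 116 mm square inside, walls 7 mm thick and 18 mm high, floor 5 mm above the desk. Origin at the centre of its underside; x and y run along its sides.
- pen_tray: long narrow tray of pale wood, fixed in place: outside 192 x 92 mm, inside 178 x 78 mm, walls 7 mm thick and 14 mm high, floor 5 mm above the desk. Origin at the centre of its underside; x runs along its length.
- saucer: shallow round white ceramic saucer, fixed in place: 116 mm across the rim, rim 14 mm high, flat floor about 84 mm across at 5 mm above the desk. Origin at the centre of its underside.
- glass: bystander: empty clear water glass, 60 mm across, 75 mm tall, standing between two of the target places. Origin at the centre of its underside.
- paperweight: bystander: turned brass paperweight, 48 mm across, 44 mm tall with a knob on top, standing between two of the target places. Origin at the centre of its underside.

How it is judged:
By the outcome, as a careful person would: the job done as asked, in the order asked, and still so for the second after the job is handed in, with the robot touching nothing.
It also fails if it takes over 122 s, if anything falls off the work surface, if the arm or the gripper's body presses on something with over 40 N, if the wrist force passes 120 N, or if a joint passes its speed limit or range.

## Robot

A 6-joint arm with a two-finger parallel gripper is mounted at the origin on the work surface. World frame = base frame: x ahead of the robot, y to its left, z up, the work surface at z = 0. Lengths are in m, angles in rad, forces in N, time in s.
With the tool pointing down it reaches from about 0.25 to 0.775 m from the base axis. Payload 8.9 kg.
Tool frame: the origin (TCP) lies at the centre of the arm's flange, where the gripper is bolted on; the fingertips stand 173 mm ahead of it and the grasp point (between the pads) lies 155 mm ahead of it; z points along the fingers, y is the line along which they close (so a half turn about z gives the same grasp; the last joint's range is limited). The gripper opens to 85 mm and grips with 20 to 120 N. Pads are 22 mm wide; open, the fingers measure 114 mm over their backs; the gripper's body (76 mm by 85 mm) begins 54 mm behind the grasp point. The pads swing forward as they close: fully open they stand 13 mm farther back than shut.
Start: joints at [-1.375, 0.291, -0.153, 1.127, 0, 1.431], TCP at [0.173, -0.496, 0.405] pointing down, gripper open.
Joint ranges: [-2.52, 2.52], [-0.91, 1.74], [-1.3, 1.37], [-1.96, 2.02], [-1.52, 1.47], [-3.14, 3.14]. Speed limits (rad/s): [2.22, 2.22, 2.79, 3.14, 3.14, 3.14].

## Interface

Orientations are given as a unit quaternion [x, y, z, w].
In Python, from rig import arm gives the robot as it stands.
- The arm moves only by the shell command python3 -m pendant 'ROWS' [FORCE]. ROWS is JSON, a list of rows, each an object with "translation": the shift along the tool's x, y, z in mm, a list of three; "twist": the turn about the tool's z in degrees; "jaw": the closure, from 0 (fully open) to 1 (shut). In form: [{"translation": [x, y, z], "twist": twist, "jaw": jaw}, ...]. A call has 1 to 12 rows; each row is the pose to reach, as a shift and turn from the pose commanded when the call began, along the tool's axes at that moment; what a row does not reach only later rows make up. A row lasts 1/8 s, in which the tool goes at most 62.5 mm and 10.7 degrees, less where a joint would pass 70% of its speed; a pose out of reach is approached as far as the arm can. A call with a gripper value outside its range is refused whole. The fingers move at their own pace and stop on an object; FORCE is the grip in N (left out, the last holds). Time passes only in rows, so rows that repeat a pose let the fingers close. It gives the time, the measured TCP pose, the force, the opening and the grip force at its end, in the units of the state.
- arm.read_state(): the state, without advancing time (a new reading comes with each control period).
- arm.read_camera(name): name is "scene" or "top" or "wrist"; returns a dict with "pixels" (384x512x3 uint8, red, green, blue), "K" (3x3 intrinsics, pixels), "rvec" (rotation vector, rad) and "tvec" (3), from world to camera coordinates, as OpenCV has them; the wrist camera has in their place "T_tool_cam" (4x4, takes a point from camera to tool coordinates, whose origin is the TCP and whose axes are the flange's). Camera axes: x right, y down, z forward; pixel columns grow to the right and rows downward; lengths in m; the calibration is good to about 2 mm. A picture is of the moment at which its call begins: read the wrist's pose just before it. There is no depth.
- arm.finish_job(): hands the job in; it is judged then, once.
The state is a dict: "t": time; "q": joint angles; "qd": joint speeds; "effort": joint torques, N m; "ee_pos": TCP position; "ee_rot": TCP orientation; "contact_force": force on the tool from outside, world axes, zero at the start; "ft_torque": the same for the moment, N m; "gripper_width": opening from 0.0 (shut) to 1.0 (fully open); "grasp_force": force on a finger pad.
Only numpy, scipy, OpenCV 4.12 (cv2) and the standard library are available. Lean on these libraries where they do the work, as an engineer would, in place of code of your own. Each camera call takes 0.05 s, during which the arm holds its last target. There are 200 camera calls.

## Working session

There is one attempt and no reset: what is moved stays moved. The work goes in short steps, Python scripts to look and compute and a shell command to move; the robot and the scene stay as the last step left them, time stands still between calls to the robot, and variables do not carry over. Pictures are saved under pics/ and viewed, at most 14 in all, crops included, and the job is handed in when it is done.

```bash
ls; mkdir -p pics; python3 - <<'E'
from rig import arm
import cv2,pickle
s=arm.read_state();print(s)
d={}
for n in("scene","top","wrist"):
    d[n]=arm.read_camera(n);cv2.imwrite(f"pics/{n}0.png",cv2.resize(d[n]["pixels"][:,:,::-1],(768,576),interpolation=cv2.INTER_CUBIC))
    print(n,{k:v for k,v in d[n].items() if k!="pixels"})
pickle.dump((s,d),open("v0.pkl","wb"))
E
```

```text
pics
{'t': 0.0, 'q': array([-1.37531511e+00,  2.91242661e-01, -1.54077156e-01,  1.12668455e+00,
       -5.02099940e-05,  1.43147901e+00]), 'qd': array([-9.35146755e-04,  1.04572598e-03, -3.37890403e-04,  1.02209570e-03,
        2.72558877e-03, -7.82458407e-05]), 'effort': array([-2.44544775e-03, -5.37139964e+01,  3.31371832e+01,  1.59999426e-02,
       -4.51017713e-04, -3.08071648e-06]), 'ee_pos': array([ 0.17245323, -0.49565995,  0.40417006]), 'ee_rot': array([ 9.86021248e-01,  1.66618526e-01, -4.20549306e-05, -6.03077169e-04]), 'contact_force': array([-0.14765064, -0.14589422, -0.60206206]), 'ft_torque': array([0.01436602, 0.00289447, 0.0152873 ]), 'grasp_force': 0.0, 'gripper_width': 0.9985941426147859}
scene {'K': array([[374.3859787 ,   0.        , 260.15315152],
       [  0.        , 374.3859787 , 188.97802628],
       [  0.        ,   0.        ,   1.        ]]), 'rvec': array([ 1.36918404,  2.21462852, -0.85376244]), 'tvec': array([ 0.21876004, -0.27940038,  1.19281954])}
top {'K': array([[375.42427612,   0.        , 250.66025124],
       [  0.        , 375.42427612, 190.36978889],
       [  0.        ,   0.        ,   1.        ]]), 'rvec': array([ 2.19668046, -2.16615666,  0.09315558]), 'tvec': array([0.01084533, 0.47917814, 1.01542676])}
wrist {'K': array([[287.0276003 ,   0.        , 256.31737969],
       [  0.        , 287.0276003 , 190.29781923],
       [  0.        ,   0.        ,   1.        ]]), 'T_tool_cam': array([[-4.34717295e-04, -9.56632841e-01, -2.91296101e-01,
         7.40620395e-02],
       [ 9.99999366e-01, -1.13235466e-04, -1.12048274e-03,
         4.55297308e-05],
       [ 1.03890554e-03, -2.91296403e-01,  9.56632284e-01,
         3.14817439e-02],
       [ 0.00000000e+00,  0.00000000e+00,  0.00000000e+00,
         1.00000000e+00]])}
```

View pics/top0.png

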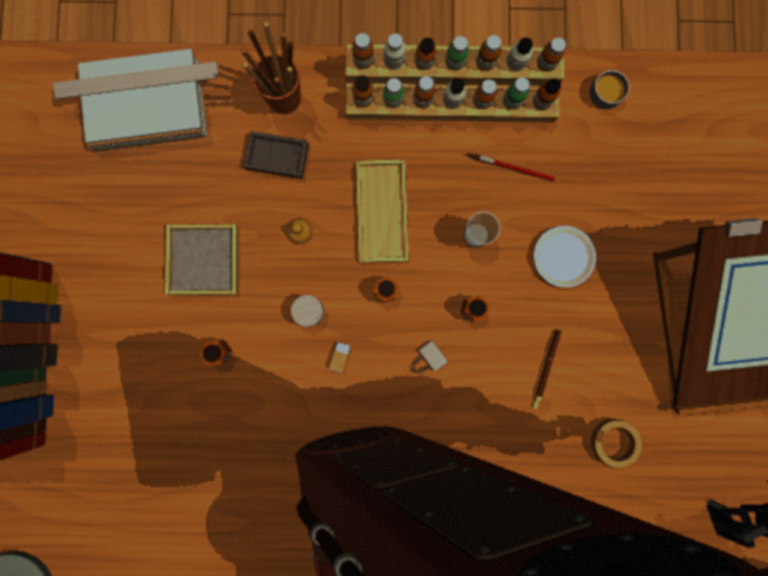

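View pics/scene0.png

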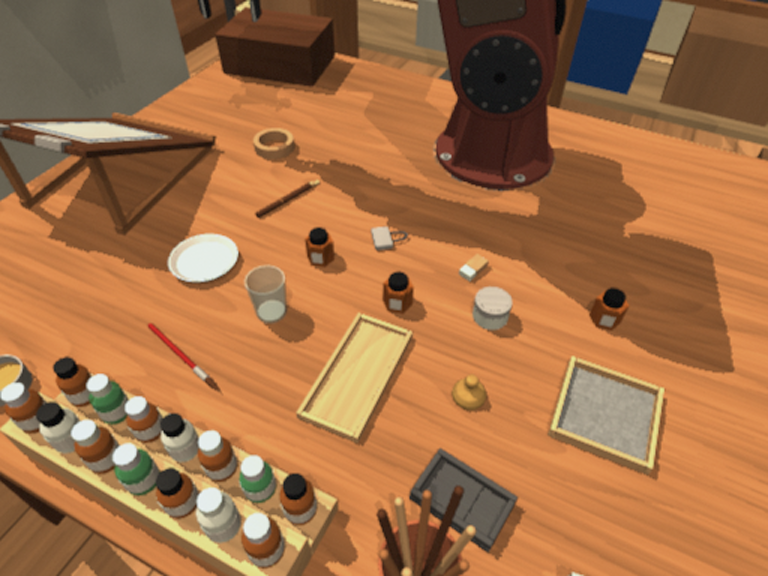

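Top view (768x576 pixels): jars at about (384,289), (475,307) and (212,353). The pot is at (307,311) and the pen runs from (556,332) to (537,405). The ink tray is at (201,259), the pen tray at (382,211) and the saucer at (564,256). The glass is at (482,230) and the paperweight at (299,231). The scene view shows the same layout, with everything upright.

```bash
cat > h.py <<'E'
import numpy as np,cv2,pickle
from scipy.spatial.transform import Rotation as R
def ray(c,uv,s=None):
    d=np.linalg.inv(c["K"])@np.array([uv[0],uv[1],1.])
    if "rvec" in c:
        M=cv2.Rodrigues(c["rvec"])[0];return -M.T@c["tvec"],M.T@d
    T=c["T_tool_cam"];Q=R.from_quat(s["ee_rot"]).as_matrix()
    return s["ee_pos"]+Q@T[:3,3],Q@T[:3,:3]@d
def on(c,uv,z,s=None):
    o,d=ray(c,uv,s);return (o+d*(z-o[2])/d[2])
def blobs(m,amin,amax):
    m=m.astype(np.uint8)
    m=cv2.morphologyEx(m,cv2.MORPH_CLOSE,np.ones((3,3)))
    return [k for k in cv2.findContours(m,cv2.RETR_EXTERNAL,cv2.CHAIN_APPROX_NONE)[0] if amin<cv2.contourArea(k)<amax]
def yaw(s):  # world angle of tool y (closing line), deg
    y=R.from_quat(s["ee_rot"]).as_matrix()[:,1];return np.degrees(np.arctan2(y[1],y[0]))
def go(s,p,ang=None):
    """rows for TCP to p (m) with closing line at world angle ang (mod 180)"""
    Q=R.from_quat(s["ee_rot"]).as_matrix();t=Q.T@(np.array(p)-s["ee_pos"])*1000
    tw=0
    if ang is not None:
        tw=-((ang-yaw(s)+90)%180-90)   # tool z is down
    return t.round(1),round(tw,1),"q6",np.degrees(s["q"][5]).round(),"zaxis",Q[:,2].round(4)
E
python3 - <<'E'
from h import *
s,d=pickle.load(open("v0.pkl","rb"));c=d["top"];im=c["pixels"]
hsv=cv2.cvtColor(im,cv2.COLOR_RGB2HSV)
f=2/3
o,_=ray(c,(0,0));print("cam",o)
for n,uv,z in [("jar1",(386,288),.058),("jar2",(476,307),.058),("jar3",(212,352),.058),("pot",(307,311),.04),("glass",(482,230),.04),("pw",(299,231),.03)]:
    print(n,on(c,np.array(uv)*f,z).round(3))
for n,q in [("ink",[(164,225),(236,225),(237,294),(166,295)]),("pent",[(357,161),(404,160),(408,261),(359,263)]),("pen",[(556,332),(537,405)]),("sau",[(533,256),(596,256),(564,226),(564,287)])]:
    P=np.array([on(c,np.array(u)*f,{"ink":.018,"pent":.014,"pen":.006,"sau":.014}[n]) for u in q]);print(n,P[:,:2].round(3).tolist(),P.mean(0).round(3))
for u in [(201,259),(382,211),(386,288),(307,311)]:
    x,y=int(u[0]*f),int(u[1]*f);print(u,im[y,x],hsv[y,x])
E
```

```text
cam [0.39453254 0.0207814  1.05106281]
jar1 [ 0.472 -0.     0.058]
jar2 [ 0.44  -0.159  0.058]
jar3 [0.355 0.303 0.058]
pot [0.43  0.141 0.04 ]
glass [ 0.581 -0.174  0.04 ]
pw [0.576 0.16  0.03 ]
ink [[0.586, 0.412], [0.588, 0.279], [0.46, 0.273], [0.456, 0.403]] [0.523 0.342 0.018]
pent [[0.714, 0.057], [0.717, -0.032], [0.526, -0.041], [0.521, 0.05]] [0.62  0.008 0.014]
pen [[0.399, -0.317], [0.265, -0.281]] [ 0.332 -0.299  0.006]
sau [[0.539, -0.273], [0.54, -0.391], [0.596, -0.332], [0.482, -0.33]] [ 0.539 -0.332  0.014]
(201, 259) [110 100  86] [ 18  56 110]
(382, 211) [147 133  64] [ 25 144 147]
(386, 288) [33 22 16] [ 11 131  33]
(307, 311) [148 135 115] [ 18  57 148]
```

```bash
python3 - <<'E'
from h import *
from rig import arm
s=arm.read_state();print(yaw(s));print(go(s,(.44,-.159,.28),0));print(go(s,(.44,-.159,.28),90))
E
```

```text
-70.81665271415596
(array([ 363.3, -230. ,  124.5]), np.float64(-70.8), 'q6', np.float64(82.0), 'zaxis', array([-2.e-04,  9.e-04, -1.e+00]))
(array([ 363.3, -230. ,  124.5]), np.float64(19.2), 'q6', np.float64(82.0), 'zaxis', array([-2.e-04,  9.e-04, -1.e+00]))
```

```bash
python3 -m pendant '[{"translation":[182,-115,62],"twist":10,"jaw":0},{"translation":[182,-115,62],"twist":19,"jaw":0},{"translation":[182,-115,62],"twist":19,"jaw":0},{"translation":[363,-230,124],"twist":19,"jaw":0},{"translation":[363,-230,124],"twist":19,"jaw":0},{"translation":[363,-230,124],"twist":19,"jaw":0},{"translation":[363,-230,124],"twist":19,"jaw":0},{"translation":[363,-230,124],"twist":19,"jaw":0},{"translation":[363,-230,124],"twist":19,"jaw":0},{"translation":[363,-230,124],"twist":19,"jaw":0}]'
python3 - <<'E'
from h import *
from rig import arm
s=arm.read_state();c=arm.read_camera("wrist");pickle.dump((s,c),open("w1.pkl","wb"));print(s["t"],s["ee_pos"],yaw(s),np.abs(s["qd"]).max())
cv2.imwrite("pics/w1.png",cv2.resize(c["pixels"][:,:,::-1],(768,576)))
E
```

```text
t: 1.4
ee_pos: [0.4394, -0.1604, 0.281]
ee_rot: [1.0, 0.001, 0.0, 0.0]
contact_force: [-0.0, 1.4, -0.2]
gripper_width: 1.001
grasp_force: 0.0
1.4 [ 0.43936963 -0.16036105  0.28102556] -89.89441938999126 0.011742434257425258
```

View pics/w1.png

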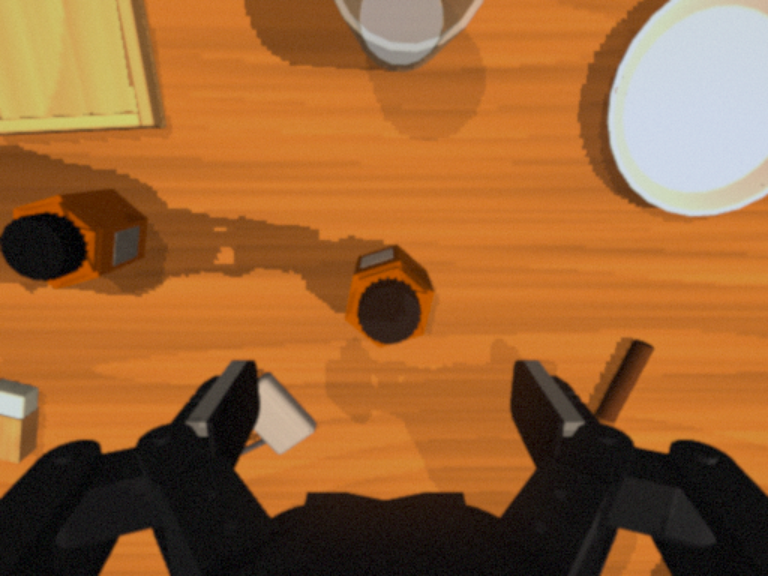

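The wrist view shows the jar's cap at (388,311), the bright shoulder ring around it, and a label on its upper left side. I'll zoom in to get the hex orientation.

```bash
python3 - <<'E'
from h import *
s,c=pickle.load(open("w1.pkl","rb"))
im=c["pixels"][150:240,215:305];cv2.imwrite("pics/w1c.png",cv2.resize(im[:,:,::-1],(540,540),interpolation=cv2.INTER_CUBIC))
m=(c["pixels"].max(2)<45)[150:240,215:305]
for k in blobs(m,100,5000):
    print(cv2.minEnclosingCircle(k),cv2.contourArea(k),cv2.fitEllipse(k))
E
```

```text
((41.32706832885742, 52.28195571899414), 18.508947372436523) 607.5 ((40.5004768371582, 50.89335632324219), (25.619056701660156, 33.23720932006836), 61.82726287841797)
```

View pics/w1c.png

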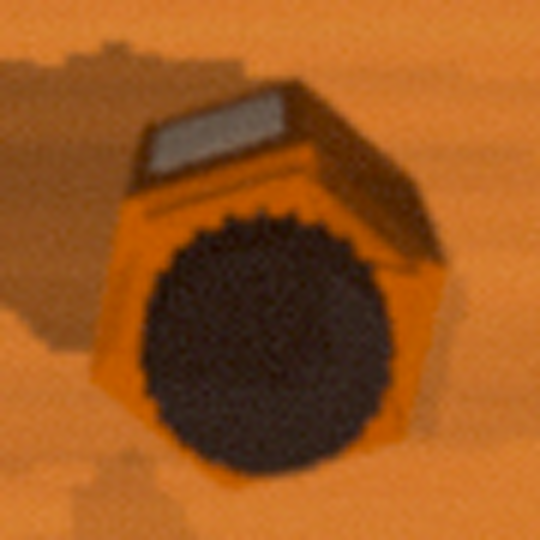

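```bash
cat >> h.py <<'E'
def hexfit(c,s,off,k,corners,z=.042):
    P=np.array([on(c,(off[0]+(u+.5)/k-.5,off[1]+(v+.5)/k-.5),z,s)[:2] for u,v in corners]);m=P.mean(0);q=P-m
    rad=np.hypot(*q.T);a=np.degrees(np.arctan2(q[:,1],q[:,0]))
    ph=np.degrees(np.angle(np.mean(rad*np.exp(6j*np.radians(a)))))/6
    return m,(ph+30)%60,(rad*1000).round(1),((a-ph+30)%60-30).round(1)
E
python3 - <<'E'
from h import *
s,c=pickle.load(open("w1.pkl","rb"))
m,f,r,a=hexfit(c,s,(215,150),6,[(125,200),(318,143),(445,265),(405,438),(235,488),(95,378)])
print(m,"flat",f,r,a)
im=c["pixels"].max(2)<45
k=max(blobs(im[150:240,215:305],100,5000),key=cv2.contourArea);print(on(c,np.array((267/6,340/6))+(215,150),.058,s))
for A in (f,f+60,f+120): print(A,go(s,(m[0],m[1],.185),A))
E
```

```text
[ 0.43992197 -0.16289208] flat 18.216624050151815 [24.3 24.1 23.3 23.9 23.7 23.9] [ 0.4 -2.1  0.8 -0.6  0.7  0.7]
[ 0.44295329 -0.16258426  0.058     ]
18.216624050151815 (array([ 0.5,  2.5, 96. ]), np.float64(71.9), 'q6', np.float64(151.0), 'zaxis', array([ 2.e-04, -5.e-04, -1.e+00]))
78.21662405015181 (array([ 0.5,  2.5, 96. ]), np.float64(11.9), 'q6', np.float64(151.0), 'zaxis', array([ 2.e-04, -5.e-04, -1.e+00]))
138.2166240501518 (array([ 0.5,  2.5, 96. ]), np.float64(-48.1), 'q6', np.float64(151.0), 'zaxis', array([ 2.e-04, -5.e-04, -1.e+00]))
```

```bash
python3 -m pendant '[{"translation":[0,2,50],"twist":10,"jaw":0.2},{"translation":[0,2,96],"twist":12,"jaw":0.2},{"translation":[0,2,96],"twist":12,"jaw":0.2},{"translation":[0,2,96],"twist":12,"jaw":0.8},{"translation":[0,2,96],"twist":12,"jaw":0.8},{"translation":[0,2,96],"twist":12,"jaw":0.8},{"translation":[0,2,96],"twist":12,"jaw":0.8}]' 25; python3 - <<'E'
from h import *
from rig import arm
s=arm.read_state();print(yaw(s),np.degrees(s["q"][5]))
E
```

```text
t: 2.33
ee_pos: [0.4406, -0.1621, 0.1866]
ee_rot: [0.995, -0.103, 0.001, 0.001]
contact_force: [-2.7, -1.6, 8.9]
gripper_width: 0.489
grasp_force: 26.4
-101.80700715328615 162.6931063949453
```

```bash
python3 -m pendant '[{"translation":[0,0,0],"twist":0,"jaw":0.28},{"translation":[0,0,0],"twist":0,"jaw":0.28},{"translation":[0,0,0],"twist":-60,"jaw":0.28},{"translation":[0,0,0],"twist":-60,"jaw":0.28},{"translation":[0,0,0],"twist":-60,"jaw":0.28},{"translation":[0,0,0],"twist":-60,"jaw":0.28},{"translation":[0,0,0],"twist":-60,"jaw":0.28},{"translation":[0,0,0],"twist":-60,"jaw":0.28},{"translation":[0,0,0],"twist":-60,"jaw":0.28},{"translation":[0,0,0],"twist":-60,"jaw":0.8},{"translation":[0,0,0],"twist":-60,"jaw":0.8},{"translation":[0,0,0],"twist":-60,"jaw":0.8}]'; python3 - <<'E'
from h import *
from rig import arm
s=arm.read_state();print(s["t"],yaw(s),np.degrees(s["q"][5]));print(go(s,(s["ee_pos"][0],s["ee_pos"][1],.30)))
print(go(s,(.40,.30,.30),90))
E
```

```text
t: 3.82
ee_pos: [0.4398, -0.1614, 0.1849]
ee_rot: [0.913, 0.408, 0.0, 0.0]
contact_force: [-0.8, 0.5, 4.3]
gripper_width: 0.483
grasp_force: 26.0
3.825 -41.85809023022963 102.75833796959715
(array([   0. ,    0. , -115.1]), 0, 'q6', np.float64(103.0), 'zaxis', array([ 2.e-04, -1.e-04, -1.e+00]))
(array([ 317.1, -337.5, -115.1]), np.float64(48.1), 'q6', np.float64(103.0), 'zaxis', array([ 2.e-04, -1.e-04, -1.e+00]))
```

```bash
python3 - <<'E'
from h import *
from rig import arm
s=arm.read_state();print(go(s,(.493,.29,.31),149.5))
E
```

```text
(array([ 371.7, -261.5, -125.1]), np.float64(-11.4), 'q6', np.float64(103.0), 'zaxis', array([ 2.e-04, -1.e-04, -1.e+00]))
```

```bash
python3 -m pendant '[{"translation":[0,0,-30],"twist":0,"jaw":0.8},{"translation":[0,0,-80],"twist":0,"jaw":0.8},{"translation":[20,-14,-125],"twist":-4,"jaw":0.8},{"translation":[372,-261,-125],"twist":-11,"jaw":0.8},{"translation":[372,-261,-125],"twist":-11,"jaw":0.8},{"translation":[372,-261,-125],"twist":-11,"jaw":0.8},{"translation":[372,-261,-125],"twist":-11,"jaw":0.8},{"translation":[372,-261,-125],"twist":-11,"jaw":0.8},{"translation":[372,-261,-125],"twist":-11,"jaw":0.8},{"translation":[372,-261,-125],"twist":-11,"jaw":0.8},{"translation":[372,-261,-125],"twist":-11,"jaw":0.8},{"translation":[372,-261,-125],"twist":-11,"jaw":0.8}]'
python3 - <<'E'
from h import *
from rig import arm
s=arm.read_state();c=arm.read_camera("wrist");pickle.dump((s,c),open("w2.pkl","wb"));print(s["t"],s["ee_pos"],yaw(s),np.abs(s["qd"]).max(),np.degrees(s["q"][5]))
cv2.imwrite("pics/w2.png",cv2.resize(c["pixels"][:,:,::-1],(768,576)))
E
```

```text
t: 5.32
ee_pos: [0.4929, 0.2898, 0.3091]
ee_rot: [0.869, 0.494, -0.001, 0.0]
contact_force: [0.2, -0.0, -1.7]
gripper_width: 0.489
grasp_force: 26.1
5.325 [0.49290401 0.28978663 0.30909708] -30.795739940234338 0.026993619909171616 143.9271205096301
```

View pics/w2.png

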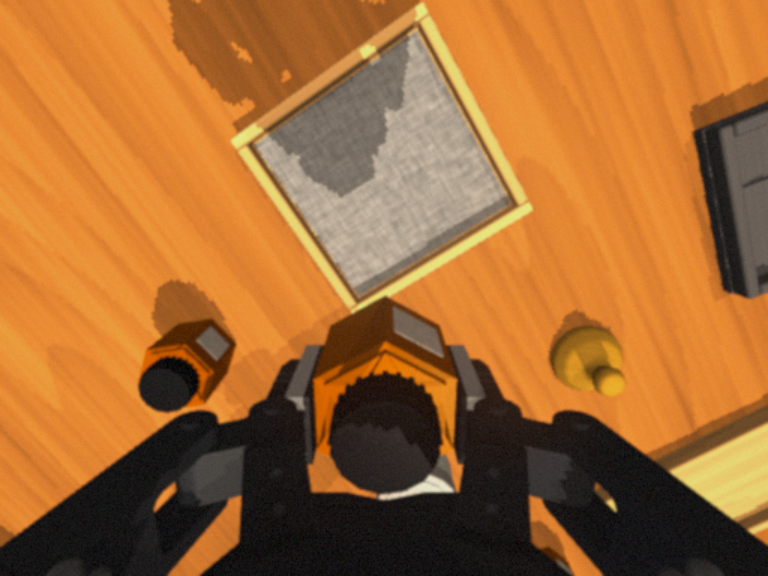

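The tray's outer rim corners are at (232,142), (422,5), (531,208) and (355,310). The jar is held squarely between the pads, with its cap at (387,430). The left jar's cap is at (168,385).

```bash
python3 - <<'E'
from h import *
s,c=pickle.load(open("w2.pkl","rb"))
P=np.array([on(c,np.array(u)*2/3,.018,s)[:2] for u in [(232,142),(422,5),(531,208),(355,310)]])
C=P.mean(0);print(P.round(4),C)
e=[P[(i+1)%4]-P[i] for i in range(4)]
print([np.hypot(*v).round(4) for v in e],[(np.degrees(np.arctan2(v[1],v[0]))%90).round(1) for v in e])
a=np.radians(0)
k=on(c,np.array((168,385))*2/3,.058,s);print("jar3 cap",k, "pw knob",on(c,np.array((610,380))*2/3,.044,s))
# held cap -> tool offset
h=on(c,np.array((387,420))*2/3,s["ee_pos"][2]-.187+.058,s)-s["ee_pos"];print("held cap off",R.from_quat(s["ee_rot"]).as_matrix().T@h)
E
```

```text
[[0.4588 0.404 ]
 [0.5857 0.4079]
 [0.5897 0.2824]
 [0.4651 0.2811]] [0.52484666 0.34384406]
[np.float64(0.127), np.float64(0.1256), np.float64(0.1246), np.float64(0.123)] [np.float64(1.7), np.float64(1.8), np.float64(0.6), np.float64(2.9)]
jar3 cap [0.35872983 0.30832528 0.058     ] pw knob [0.58078121 0.17082008 0.044     ]
held cap off [0.00764732 0.00060133 0.12898945]
```

```bash
cat >> h.py <<'E'
C=np.array([.5248,.3438]);PH=1.75
def slot(x,y):
    a=np.radians(PH);return C+np.array([[np.cos(a),-np.sin(a)],[np.sin(a),np.cos(a)]])@np.array([x,y])/1000
E
python3 - <<'E'
from h import *
from rig import arm
s=arm.read_state();p=slot(-12.1,21.2);print(p);print(go(s,(*p,.192),150+PH))
E
```

```text
[0.51205823 0.3646206 ]
(array([ 74.6, -22.3, 117.2]), np.float64(-2.6), 'q6', np.float64(144.0), 'zaxis', array([-1.e-03, -7.e-04, -1.e+00]))
```

```bash
python3 -m pendant '[{"translation":[74.6,-22.3,20],"twist":-2.6,"jaw":0.8},{"translation":[74.6,-22.3,20],"twist":-2.6,"jaw":0.8},{"translation":[74.6,-22.3,60],"twist":-2.6,"jaw":0.8},{"translation":[74.6,-22.3,95],"twist":-2.6,"jaw":0.8},{"translation":[74.6,-22.3,110],"twist":-2.6,"jaw":0.8},{"translation":[74.6,-22.3,116],"twist":-2.6,"jaw":0.8},{"translation":[74.6,-22.3,118],"twist":-2.6,"jaw":0.8},{"translation":[74.6,-22.3,118],"twist":-2.6,"jaw":0.8},{"translation":[74.6,-22.3,118],"twist":-2.6,"jaw":0.8}]'; python3 - <<'E'
from h import *
from rig import arm
s=arm.read_state();print(yaw(s),s["ee_pos"],slot(-12.1,21.2))
E
```

```text
t: 6.5
ee_pos: [0.5127, 0.3656, 0.1926]
ee_rot: [0.858, 0.513, 0.001, 0.0]
contact_force: [-0.3, 0.5, -1.2]
gripper_width: 0.483
grasp_force: 26.1
-28.215139346215057 [0.51268259 0.36561192 0.19257797] [0.51205823 0.3646206 ]
```

```bash
python3 -m pendant '[{"translation":[-1.2,0,1.5],"twist":0,"jaw":0.8},{"translation":[-1.2,0,2.5],"twist":0,"jaw":0.8},{"translation":[-1.2,0,2.5],"twist":0,"jaw":0.8}]'
```

```text
t: 6.88
ee_pos: [0.5118, 0.3643, 0.19]
ee_rot: [0.858, 0.513, 0.0, 0.0]
contact_force: [-1.5, -1.1, 6.0]
gripper_width: 0.487
grasp_force: 27.0
```

```bash
python3 -m pendant '[{"translation":[0,0,0],"twist":0,"jaw":0.38},{"translation":[0,0,0],"twist":0,"jaw":0.38},{"translation":[0,0,-20],"twist":0,"jaw":0.38},{"translation":[0,0,-60],"twist":0,"jaw":0.38},{"translation":[0,0,-100],"twist":0,"jaw":0.2}]'; python3 - <<'E'
from h import *
from rig import arm
s=arm.read_state();print(np.degrees(s["q"][5]));print(go(s,(.47,0,.28),90));print(go(s,(.355,.305,.28),90))
E
```

```text
t: 7.5
ee_pos: [0.5117, 0.3643, 0.29]
ee_rot: [0.858, 0.513, -0.0, -0.0]
contact_force: [-0.1, 0.5, 1.3]
gripper_width: 0.798
grasp_force: 0.0
147.00115494188591
(array([-340.7,  135.5,   10.1]), np.float64(61.8), 'q6', np.float64(147.0), 'zaxis', array([-6.e-04, -3.e-04, -1.e+00]))
(array([-126.3, -110. ,   10.1]), np.float64(61.8), 'q6', np.float64(147.0), 'zaxis', array([-6.e-04, -3.e-04, -1.e+00]))
```

```bash
python3 -m pendant '[{"translation":[-125,-110,10],"twist":0,"jaw":0.1},{"translation":[-125,-110,10],"twist":0,"jaw":0.1},{"translation":[-125,-110,10],"twist":0,"jaw":0.1},{"translation":[-125,-110,10],"twist":0,"jaw":0.1},{"translation":[-125,-110,10],"twist":0,"jaw":0.1},{"translation":[-125,-110,10],"twist":0,"jaw":0.1}]'
python3 - <<'E'
from h import *
from rig import arm
s=arm.read_state();c=arm.read_camera("wrist");pickle.dump((s,c),open("w3.pkl","wb"));print(s["t"],s["ee_pos"],yaw(s),np.abs(s["qd"]).max(),np.degrees(s["q"][5]))
im=c["pixels"];k=blobs((im.max(2)<45)[:230],300,3000)
for b in k: print(cv2.boundingRect(b),cv2.contourArea(b))
cv2.imwrite("pics/w3.png",cv2.resize(im[140:240,190:320,::-1],(780,600),interpolation=cv2.INTER_CUBIC))
E
```

```text
t: 8.25
ee_pos: [0.3569, 0.3067, 0.2793]
ee_rot: [0.858, 0.513, 0.001, 0.0]
contact_force: [0.3, -0.5, 0.6]
gripper_width: 0.897
grasp_force: 0.0
8.25 [0.35693379 0.30669137 0.27934699] -28.237728803397438 0.004241776023821805 149.99736828404994
(409, 0, 64, 47) 2268.5
```

View pics/w3.png

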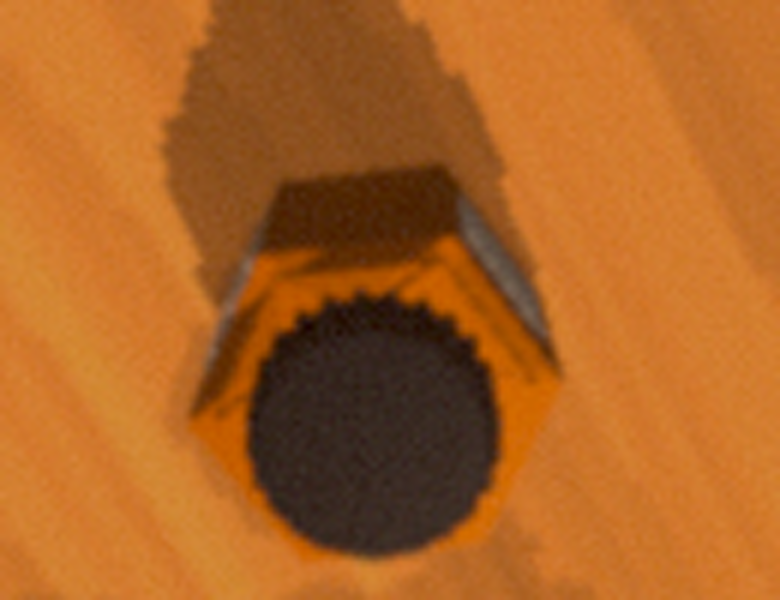

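The shoulder corners in this crop are at (255,252), (452,237), (560,377), (487,550), (305,560) and (190,418). The cap's top centre is at (373,435).

```bash
python3 - <<'E'
from h import *
s,c=pickle.load(open("w3.pkl","rb"))
m,f,r,a=hexfit(c,s,(190,140),6,[(255,252),(452,237),(560,377),(487,550),(305,560),(190,418)])
print(m,"flat",f,r,a,on(c,(190+373/6,140+435/6),.058,s))
for A in (f,f+60,f+120): print(A,go(s,(m[0],m[1],.185),A))
E
```

```text
[0.35343499 0.30722356] flat 8.200734071118433 [24.6 23.7 23.7 25.2 23.8 23.7] [ 0.4 -0.4  1.7 -1.2  0.7 -1.2] [0.35436802 0.30828768 0.058     ]
8.200734071118433 (array([-1.3, -3.4, 94.3]), np.float64(-36.4), 'q6', np.float64(150.0), 'zaxis', array([ 1.e-03,  6.e-04, -1.e+00]))
68.20073407111843 (array([-1.3, -3.4, 94.3]), np.float64(83.6), 'q6', np.float64(150.0), 'zaxis', array([ 1.e-03,  6.e-04, -1.e+00]))
128.20073407111843 (array([-1.3, -3.4, 94.3]), np.float64(23.6), 'q6', np.float64(150.0), 'zaxis', array([ 1.e-03,  6.e-04, -1.e+00]))
```

```bash
python3 -m pendant '[{"translation":[-1.3,-3.4,0],"twist":-36.4,"jaw":0.1},{"translation":[-1.3,-3.4,30],"twist":-36.4,"jaw":0.1},{"translation":[-1.3,-3.4,60],"twist":-36.4,"jaw":0.1},{"translation":[-1.3,-3.4,94],"twist":-36.4,"jaw":0.2},{"translation":[-1.3,-3.4,94],"twist":-36.4,"jaw":0.2},{"translation":[-1.3,-3.4,94],"twist":-36.4,"jaw":0.8},{"translation":[-1.3,-3.4,94],"twist":-36.4,"jaw":0.8},{"translation":[-1.3,-3.4,94],"twist":-36.4,"jaw":0.8},{"translation":[-1.3,-3.4,94],"twist":-36.4,"jaw":0.8}]'
python3 -m pendant '[{"translation":[0,0,0],"twist":0,"jaw":0.28},{"translation":[0,0,0],"twist":0,"jaw":0.28},{"translation":[0,0,0],"twist":-60,"jaw":0.28},{"translation":[0,0,0],"twist":-60,"jaw":0.28},{"translation":[0,0,0],"twist":-60,"jaw":0.28},{"translation":[0,0,0],"twist":-60,"jaw":0.28},{"translation":[0,0,0],"twist":-60,"jaw":0.28},{"translation":[0,0,0],"twist":-60,"jaw":0.28},{"translation":[0,0,0],"twist":-60,"jaw":0.28},{"translation":[0,0,0],"twist":-60,"jaw":0.8},{"translation":[0,0,0],"twist":-60,"jaw":0.8},{"translation":[0,0,0],"twist":-60,"jaw":0.8}]'; python3 - <<'E'
from h import *
from rig import arm
s=arm.read_state();print(s["t"],yaw(s),np.degrees(s["q"][5]))
p=slot(-12.1,-22.5);print(p,go(s,(*p,.28),30+PH))
E
```

```text
t: 9.43
ee_pos: [0.3528, 0.3071, 0.1864]
ee_rot: [0.655, 0.756, 0.001, 0.0]
contact_force: [-0.2, -0.6, 7.2]
gripper_width: 0.487
grasp_force: 26.5
t: 10.92
ee_pos: [0.3522, 0.3067, 0.1853]
ee_rot: [0.19, 0.982, 0.0, 0.0]
contact_force: [-1.1, -0.9, 3.5]
gripper_width: 0.488
grasp_force: 25.8
10.925 68.13889424903742 53.930594613306376
[0.51339276 0.32094098] (array([-144.3,   73.3,  -94.6]), np.float64(36.4), 'q6', np.float64(54.0), 'zaxis', array([ 1.e-04,  0.e+00, -1.e+00]))
```

```bash
python3 -m pendant '[{"translation":[0,0,-50],"twist":0,"jaw":0.8},{"translation":[0,0,-95],"twist":10,"jaw":0.8},{"translation":[-144.3,73.3,-95],"twist":36.4,"jaw":0.8},{"translation":[-144.3,73.3,-95],"twist":36.4,"jaw":0.8},{"translation":[-144.3,73.3,-95],"twist":36.4,"jaw":0.8},{"translation":[-144.3,73.3,-95],"twist":36.4,"jaw":0.8},{"translation":[-144.3,73.3,-95],"twist":36.4,"jaw":0.8},{"translation":[-144.3,73.3,-95],"twist":36.4,"jaw":0.8}]'; python3 - <<'E'
from h import *
from rig import arm
s=arm.read_state();print(s["t"],yaw(s),np.degrees(s["q"][5]))
p=slot(-12.1,-22.5);print(p,go(s,(*p,.191),30+PH))
E
```

```text
t: 11.92
ee_pos: [0.5123, 0.3211, 0.2802]
ee_rot: [0.486, 0.874, -0.0, -0.0]
contact_force: [0.9, -1.0, -1.5]
gripper_width: 0.49
grasp_force: 26.2
11.925 31.8429977560526 83.31280547978461
[0.51339276 0.32094098] (array([-0.8,  1. , 89.2]), np.float64(0.1), 'q6', np.float64(83.0), 'zaxis', array([-9.e-04, -3.e-04, -1.e+00]))
```

```bash
python3 -m pendant '[{"translation":[-0.8,1,30],"twist":0,"jaw":0.8},{"translation":[-0.8,1,60],"twist":0,"jaw":0.8},{"translation":[-0.8,1,80],"twist":0,"jaw":0.8},{"translation":[-0.8,1,87],"twist":0,"jaw":0.8},{"translation":[-0.8,1,88.5],"twist":0,"jaw":0.8},{"translation":[-0.8,1,88.5],"twist":0,"jaw":0.8},{"translation":[-0.8,1,88.5],"twist":0,"jaw":0.8}]'; python3 - <<'E'
from h import *
from rig import arm
s=arm.read_state();print(s["t"],yaw(s),s["ee_pos"])
p=slot(-12.1,-20.9);print(p,go(s,(*p,.190),30+PH))
E
```

```text
t: 12.8
ee_pos: [0.5149, 0.3211, 0.1925]
ee_rot: [0.486, 0.874, 0.001, 0.0]
contact_force: [1.2, -0.4, -0.7]
gripper_width: 0.491
grasp_force: 26.2
12.8 31.787434785450923 [0.51493791 0.32113275 0.19253219]
[0.5133439  0.32254023] (array([ 2. , -0.6,  2.5]), np.float64(0.0), 'q6', np.float64(83.0), 'zaxis', array([ 1.2e-03,  6.0e-04, -1.0e+00]))
```

```bash
python3 - <<'E'
from h import *
from rig import arm
s=arm.read_state()
for y in (-22,-20.1): print(go(s,(*slot(-12.4,y),.1903),30+PH))
E
```

```text
(array([ 1.2, -1.4,  2.2]), np.float64(0.0), 'q6', np.float64(83.0), 'zaxis', array([ 1.2e-03,  6.0e-04, -1.0e+00]))
(array([ 2.9, -0.5,  2.2]), np.float64(0.0), 'q6', np.float64(83.0), 'zaxis', array([ 1.2e-03,  6.0e-04, -1.0e+00]))
```

```bash
python3 -m pendant '[{"translation":[1.2,-1.4,1.5],"twist":0,"jaw":0.8},{"translation":[1.2,-1.4,2.2],"twist":0,"jaw":0.8},{"translation":[1.2,-1.4,2.2],"twist":0,"jaw":0.8},{"translation":[2,-1,2.2],"twist":0,"jaw":0.8},{"translation":[2.9,-0.5,2.2],"twist":0,"jaw":0.8},{"translation":[2.9,-0.5,2.2],"twist":0,"jaw":0.8},{"translation":[2.9,-0.5,2.2],"twist":0,"jaw":0.8}]'; python3 - <<'E'
from h import *
from rig import arm
s=arm.read_state();c=arm.read_camera("top");w=arm.read_camera("wrist");d=(s["ee_pos"][:2]-np.array([.5118,.3643]))*1000;print(d,np.hypot(*d),yaw(s),s["ee_pos"])
cv2.imwrite("pics/w4.png",w["pixels"][:,:,::-1])
E
```

```text
t: 13.68
ee_pos: [0.5128, 0.3224, 0.1903]
ee_rot: [0.487, 0.874, -0.001, 0.001]
contact_force: [-1.3, -7.3, 10.1]
gripper_width: 0.487
grasp_force: 27.4
[  1.01604808 -41.8922837 ] 41.904603409724956 31.742328370031046 [0.51281605 0.32240772 0.19033992]
```

View pics/w4.png

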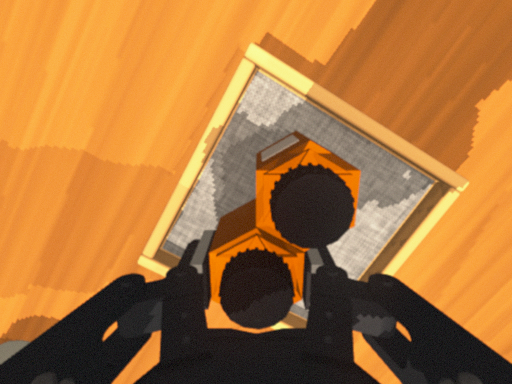

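The wrist view shows jar 2 (cap at (257,287)) pressed flat against jar 1 (cap at (313,204)) inside the tray. The contact force is 7 N at a spacing of 41.9 mm. I'll release and go for the third jar.

```bash
python3 -m pendant '[{"translation":[0,0,0],"twist":0,"jaw":0.39},{"translation":[0,0,0],"twist":0,"jaw":0.39},{"translation":[0,0,-15],"twist":0,"jaw":0.39},{"translation":[0,0,-50],"twist":0,"jaw":0.39},{"translation":[0,0,-90],"twist":0,"jaw":0.2}]'; python3 - <<'E'
from h import *
from rig import arm
s=arm.read_state();print(np.degrees(s["q"][5]));print(go(s,(.472,0,.28),90));print(go(s,(.472,0,.28),30))
E
```

```text
t: 14.4
ee_pos: [0.5125, 0.3231, 0.281]
ee_rot: [0.486, 0.874, -0.0, -0.0]
contact_force: [0.8, -0.1, -0.3]
gripper_width: 0.795
grasp_force: 0.0
83.53358367051479
(array([-253.4, -204.6,    1.1]), np.float64(-58.2), 'q6', np.float64(84.0), 'zaxis', array([-5.e-04, -1.e-04, -1.e+00]))
(array([-253.4, -204.6,    1.1]), np.float64(1.8), 'q6', np.float64(84.0), 'zaxis', array([-5.e-04, -1.e-04, -1.e+00]))
```

```bash
python3 -m pendant '[{"translation":[-253,-204,1],"twist":0,"jaw":0.1},{"translation":[-253,-204,1],"twist":0,"jaw":0.1},{"translation":[-253,-204,1],"twist":0,"jaw":0.1},{"translation":[-253,-204,1],"twist":0,"jaw":0.1},{"translation":[-253,-204,1],"twist":0,"jaw":0.1},{"translation":[-253,-204,1],"twist":0,"jaw":0.1},{"translation":[-253,-204,1],"twist":0,"jaw":0.1},{"translation":[-253,-204,1],"twist":0,"jaw":0.1},{"translation":[-253,-204,1],"twist":0,"jaw":0.1}]'
python3 - <<'E'
from h import *
from rig import arm
s=arm.read_state();c=arm.read_camera("wrist");pickle.dump((s,c),open("w5.pkl","wb"));print(s["t"],s["ee_pos"],yaw(s),np.abs(s["qd"]).max(),np.degrees(s["q"][5]))
im=c["pixels"]
cv2.imwrite("pics/w5.png",cv2.resize(im[140:240,190:320,::-1],(780,600),interpolation=cv2.INTER_CUBIC))
E
```

```text
t: 15.52
ee_pos: [0.4727, 0.0019, 0.2785]
ee_rot: [0.486, 0.874, 0.0, -0.0]
contact_force: [0.0, -0.9, 0.1]
gripper_width: 0.901
grasp_force: 0.0
15.525 [0.47267836 0.00189426 0.27854413] 31.905401480256838 0.004131059183728619 49.448468471883096
```

View pics/w5.png

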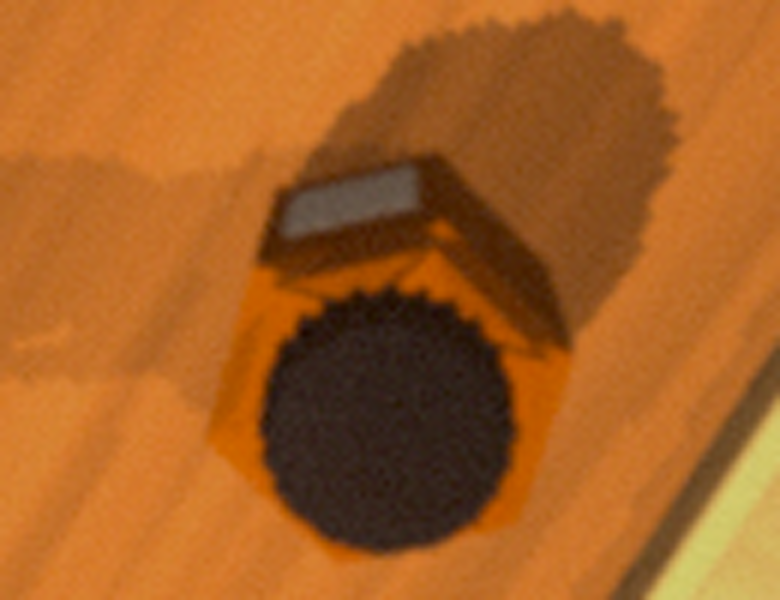

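The third jar's shoulder corners are at (255,268), (445,222), (573,348), (520,525), (345,562) and (205,438). Its cap centre is at (388,430). The pen tray edge is at the lower right.

```bash
python3 - <<'E'
from h import *
s,c=pickle.load(open("w5.pkl","rb"))
m,f,r,a=hexfit(c,s,(190,140),6,[(255,268),(445,222),(573,348),(520,525),(345,562),(205,438)])
print(m,"flat",f,r,a,on(c,(190+388/6,140+430/6),.058,s))
for A in (f,f+60,f+120): print(A,go(s,(m[0],m[1],.185),A))
E
```

```text
[0.47162866 0.00104302] flat 16.25485730361241 [23.8 23.7 23.8 24.3 23.6 24.3] [ 0.4 -0.8  1.4 -0.9  1.  -1. ] [0.47102636 0.00221035 0.058     ]
16.25485730361241 (array([-0.2, -1.4, 93.5]), np.float64(15.7), 'q6', np.float64(49.0), 'zaxis', array([ 0.e+00,  2.e-04, -1.e+00]))
76.25485730361241 (array([-0.2, -1.4, 93.5]), np.float64(-44.3), 'q6', np.float64(49.0), 'zaxis', array([ 0.e+00,  2.e-04, -1.e+00]))
136.25485730361243 (array([-0.2, -1.4, 93.5]), np.float64(75.7), 'q6', np.float64(49.0), 'zaxis', array([ 0.e+00,  2.e-04, -1.e+00]))
```

```bash
python3 -m pendant '[{"translation":[-0.2,-1.4,0],"twist":-44.3,"jaw":0.1},{"translation":[-0.2,-1.4,15],"twist":-44.3,"jaw":0.1},{"translation":[-0.2,-1.4,30],"twist":-44.3,"jaw":0.1},{"translation":[-0.2,-1.4,50],"twist":-44.3,"jaw":0.2},{"translation":[-0.2,-1.4,94],"twist":-44.3,"jaw":0.2},{"translation":[-0.2,-1.4,94],"twist":-44.3,"jaw":0.2},{"translation":[-0.2,-1.4,94],"twist":-44.3,"jaw":0.8},{"translation":[-0.2,-1.4,94],"twist":-44.3,"jaw":0.8},{"translation":[-0.2,-1.4,94],"twist":-44.3,"jaw":0.8},{"translation":[-0.2,-1.4,94],"twist":-44.3,"jaw":0.8}]'
python3 -m pendant '[{"translation":[0,0,0],"twist":0,"jaw":0.28},{"translation":[0,0,0],"twist":0,"jaw":0.28},{"translation":[0,0,0],"twist":-60,"jaw":0.28},{"translation":[0,0,0],"twist":-60,"jaw":0.28},{"translation":[0,0,0],"twist":-60,"jaw":0.28},{"translation":[0,0,0],"twist":-60,"jaw":0.28},{"translation":[0,0,0],"twist":-60,"jaw":0.28},{"translation":[0,0,0],"twist":-60,"jaw":0.28},{"translation":[0,0,0],"twist":-60,"jaw":0.28},{"translation":[0,0,0],"twist":-60,"jaw":0.8},{"translation":[0,0,0],"twist":-60,"jaw":0.8},{"translation":[0,0,0],"twist":-60,"jaw":0.8}]'; python3 - <<'E'
from h import *
from rig import arm
s=arm.read_state();print(s["t"],yaw(s),np.degrees(s["q"][5]))
p=slot(27.5,0);print(p,go(s,(*p,.29),90+PH))
E
```

```text
t: 16.82
ee_pos: [0.4722, -0.0003, 0.1859]
ee_rot: [0.121, 0.993, 0.0, 0.001]
contact_force: [-0.9, 0.5, 7.8]
gripper_width: 0.487
grasp_force: 27.0
t: 18.32
ee_pos: [0.4715, -0.0003, 0.1846]
ee_rot: [-0.391, 0.92, -0.0, 0.0]
contact_force: [0.1, -0.7, 2.1]
gripper_width: 0.486
grasp_force: 25.8
18.325 136.03796447497413 -54.966653030397296
[0.55228717 0.34463981] (array([-304.4,  181.3, -105.4]), np.float64(44.3), 'q6', np.float64(-55.0), 'zaxis', array([ 2.e-04, -1.e-04, -1.e+00]))
```

```bash
python3 -m pendant '[{"translation":[0,0,-50],"twist":0,"jaw":0.8},{"translation":[0,0,-105],"twist":0,"jaw":0.8},{"translation":[-304.4,181.3,-105],"twist":44.3,"jaw":0.8},{"translation":[-304.4,181.3,-105],"twist":44.3,"jaw":0.8},{"translation":[-304.4,181.3,-105],"twist":44.3,"jaw":0.8},{"translation":[-304.4,181.3,-105],"twist":44.3,"jaw":0.8},{"translation":[-304.4,181.3,-105],"twist":44.3,"jaw":0.8},{"translation":[-304.4,181.3,-105],"twist":44.3,"jaw":0.8},{"translation":[-304.4,181.3,-105],"twist":44.3,"jaw":0.8},{"translation":[-304.4,181.3,-105],"twist":44.3,"jaw":0.8},{"translation":[-304.4,181.3,-105],"twist":44.3,"jaw":0.8}]'; python3 - <<'E'
from h import *
from rig import arm
s=arm.read_state();w=arm.read_camera("wrist");pickle.dump((s,w),open("w6.pkl","wb"));print(s["t"],yaw(s),np.degrees(s["q"][5]),s["ee_pos"])
cv2.imwrite("pics/w6.png",w["pixels"][:,:,::-1])
print(go(s,(.5522,.3443,.192),90+1.6))
E
```

```text
t: 19.7
ee_pos: [0.5519, 0.3435, 0.2894]
ee_rot: [-0.015, 1.0, -0.0, -0.0]
contact_force: [0.3, -0.3, -1.0]
gripper_width: 0.488
grasp_force: 26.3
19.7 91.70690131791977 23.75750344761359 [0.55186368 0.34350654 0.28935643]
(array([-0.4,  0.8, 97.4]), np.float64(0.1), 'q6', np.float64(24.0), 'zaxis', array([-8.e-04, -6.e-04, -1.e+00]))
```

View pics/w6.png

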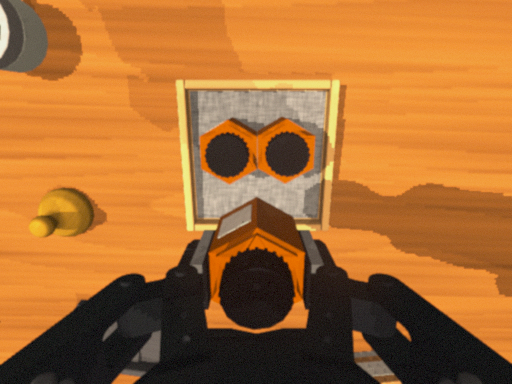

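Both placed jars stand flush in the tray, with caps at (227,154) and (287,153). The third is held square above, with its nook directly ahead. I'll check the pair's positions, then lower.

```bash
python3 - <<'E'
from h import *
s,c=pickle.load(open("w6.pkl","rb"))
m=(c["pixels"].max(2)<50)[120:190,190:330]
for k in blobs(m,300,4000):
    e=cv2.fitEllipse(cv2.convexHull(k));print(e,on(c,np.array(e[0])+(190,120),.058,s))
E
python3 -m pendant '[{"translation":[-0.4,0.8,30],"twist":0,"jaw":0.8},{"translation":[-0.4,0.8,60],"twist":0,"jaw":0.8},{"translation":[-0.4,0.8,85],"twist":0,"jaw":0.8},{"translation":[-0.4,0.8,95],"twist":0,"jaw":0.8},{"translation":[-0.4,0.8,97],"twist":0,"jaw":0.8},{"translation":[-0.4,0.8,97],"twist":0,"jaw":0.8},{"translation":[-0.4,0.8,97],"twist":0,"jaw":0.8}]'; python3 - <<'E'
from h import *
from rig import arm
s=arm.read_state();print(yaw(s))
for x in (.5512,.5482): print(go(s,(x,.3441,.1903),90+1.5))
E
```

```text
((36.769287109375, 34.18685531616211), (40.29227828979492, 41.41996765136719), 178.163818359375) [0.51235648 0.32157422 0.058     ]
t: 20.62
ee_pos: [0.5528, 0.3457, 0.1935]
ee_rot: [-0.016, 1.0, 0.0, 0.001]
contact_force: [0.6, -0.1, -1.0]
gripper_width: 0.491
grasp_force: 26.3
91.78064717632019
(array([ 1.6, -1.6,  3.2]), np.float64(0.3), 'q6', np.float64(24.0), 'zaxis', array([ 1.4e-03,  7.0e-04, -1.0e+00]))
(array([ 4.6, -1.5,  3.2]), np.float64(0.3), 'q6', np.float64(24.0), 'zaxis', array([ 1.4e-03,  7.0e-04, -1.0e+00]))
```

```bash
python3 -m pendant '[{"translation":[0.8,-1.6,2],"twist":0.3,"jaw":0.8},{"translation":[1.6,-1.6,3.2],"twist":0.3,"jaw":0.8},{"translation":[2.4,-1.6,3.2],"twist":0.3,"jaw":0.8},{"translation":[3.2,-1.6,3.2],"twist":0.3,"jaw":0.8},{"translation":[4,-1.6,3.2],"twist":0.3,"jaw":0.8},{"translation":[4,-1.6,3.2],"twist":0.3,"jaw":0.8}]'; python3 - <<'E'
from h import *
from rig import arm
s=arm.read_state();print(yaw(s),s["ee_pos"],s["contact_force"]);print(go(s,(.5482,.3442,.190)))
E
```

```text
t: 21.38
ee_pos: [0.5488, 0.344, 0.1897]
ee_rot: [-0.013, 1.0, 0.0, 0.001]
contact_force: [3.0, 0.0, 3.5]
gripper_width: 0.49
grasp_force: 26.8
91.48309613140417 [0.54875635 0.34401014 0.18969032] [2.99850072 0.03733034 3.5499196 ]
(array([ 0.6,  0.2, -0.3]), 0, 'q6', np.float64(24.0), 'zaxis', array([ 1.1e-03,  5.0e-04, -1.0e+00]))
```

```bash
python3 -m pendant '[{"translation":[0.6,0,0],"twist":0,"jaw":0.8},{"translation":[0.6,0,0],"twist":0,"jaw":0.8}]'; python3 -m pendant '[{"translation":[0,0,0],"twist":0,"jaw":0.39},{"translation":[0,0,0],"twist":0,"jaw":0.39},{"translation":[0,0,-15],"twist":0,"jaw":0.39},{"translation":[0,0,-50],"twist":0,"jaw":0.39},{"translation":[40,0,-150],"twist":0,"jaw":0.2},{"translation":[-60,0,-150],"twist":0,"jaw":0.2},{"translation":[-60,0,-150],"twist":0,"jaw":0.2},{"translation":[-60,0,-150],"twist":0,"jaw":0.2},{"translation":[-60,0,-150],"twist":0,"jaw":0.2}]'; python3 - <<'E'
from h import *
from rig import arm
s=arm.read_state();c=arm.read_camera("wrist");pickle.dump((s,c),open("w7.pkl","wb"));print(s["t"],s["ee_pos"],yaw(s))
cv2.imwrite("pics/w7.png",cv2.resize(c["pixels"][60:310,120:390,::-1],(648,600),interpolation=cv2.INTER_CUBIC))
E
```

```text
t: 21.62
ee_pos: [0.5482, 0.344, 0.1897]
ee_rot: [-0.013, 1.0, 0.0, 0.001]
contact_force: [2.9, 0.0, 5.2]
gripper_width: 0.484
grasp_force: 27.0
t: 22.75
ee_pos: [0.607, 0.3453, 0.339]
ee_rot: [-0.013, 1.0, -0.0, -0.001]
contact_force: [-1.1, -0.7, -0.4]
gripper_width: 0.798
grasp_force: 0.0
22.75 [0.60697925 0.34530587 0.33897218] 91.48896800523227
```

View pics/w7.png

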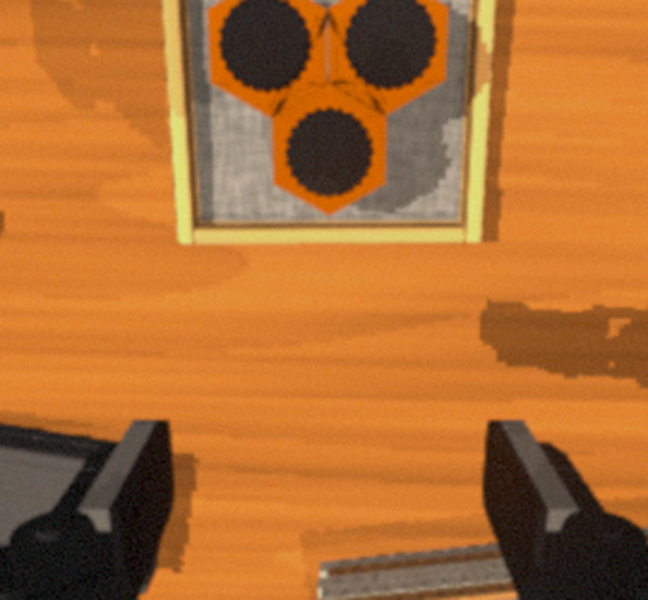

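The jars now form a honeycomb, with caps at (265,43), (390,43) and (330,152). A thin grey line at x≈327 suggests a small gap between the upper two, so I'll quantify it.

```bash
python3 - <<'E'
from h import *
s,c=pickle.load(open("w7.pkl","rb"));im=c["pixels"]
m=(im.max(2)<60)[60:160,190:330];P=[]
for k in blobs(m,300,3000):
    e=cv2.fitEllipse(cv2.convexHull(k));p=on(c,np.array(e[0])+(190,60),.063,s);P.append(p);print(e,p)
for i in range(len(P)):
  for j in range(i): print(np.hypot(*(P[i]-P[j])[:2]))
for r in range(68,92,4): print(r,[tuple(int(v) for v in im[r,x]) for x in range(251,263)])
E
```

```text
((66.73185729980469, 62.77299880981445), (32.86284637451172, 33.862979888916016), 9.343589782714844) [0.54791138 0.34415585 0.063     ]
((91.9776611328125, 16.262340545654297), (35.186439514160156, 38.26499938964844), 12.807004928588867) [0.51135294 0.36328316 0.063     ]
((40.03722381591797, 17.301279067993164), (35.3314094543457, 38.81647491455078), 167.20433044433594) [0.51318032 0.32200477 0.063     ]
0.04125983351245793
0.04119365095378873
0.04131881415211666
68 [(197, 96, 0), (197, 96, 0), (188, 93, 7), (140, 70, 7), (115, 64, 31), (122, 75, 42), (132, 70, 24), (134, 64, 6), (167, 79, 0), (202, 100, 4), (210, 103, 0), (205, 103, 2)]
72 [(208, 101, 0), (182, 87, 6), (132, 63, 22), (137, 68, 16), (178, 99, 42), (192, 111, 54), (203, 107, 39), (180, 88, 2), (155, 72, 0), (167, 79, 0), (199, 95, 0), (212, 101, 0)]
76 [(190, 90, 0), (191, 93, 0), (195, 99, 12), (208, 102, 22), (200, 106, 31), (195, 117, 59), (207, 105, 29), (209, 104, 2), (212, 102, 0), (206, 100, 0), (199, 95, 0), (183, 87, 0)]
80 [(208, 100, 0), (211, 101, 0), (210, 101, 0), (205, 100, 0), (203, 108, 39), (195, 112, 52), (204, 104, 26), (209, 100, 0), (205, 101, 0), (200, 95, 0), (213, 100, 0), (208, 98, 0)]
84 [(216, 103, 0), (215, 104, 0), (210, 99, 0), (205, 100, 0), (203, 108, 39), (195, 115, 54), (204, 105, 29), (211, 104, 6), (200, 99, 0), (200, 95, 0), (216, 106, 1), (213, 103, 0)]
88 [(212, 100, 0), (211, 102, 0), (213, 103, 0), (206, 100, 0), (201, 105, 31), (191, 116, 61), (197, 111, 37), (204, 103, 0), (205, 101, 0), (201, 96, 0), (210, 102, 0), (214, 102, 0)]
```

The spacings are equal within 0.2 mm, but a sub-millimetre slit remains between the first pair. I'll close it with a gentle sideways push from above the wall, fingers shut.

```bash
python3 - <<'E'
from h import *
from rig import arm
s=arm.read_state()
for p in [(.5110,.411,.25),(.5110,.411,.197)]: print(go(s,p,91.75))
E
```

```text
(array([93.8, 68.2, 88.9]), np.float64(-0.2), 'q6', np.float64(22.0), 'zaxis', array([-1.9e-03, -6.0e-04, -1.0e+00]))
(array([ 93.7,  68.2, 141.9]), np.float64(-0.2), 'q6', np.float64(22.0), 'zaxis', array([-1.9e-03, -6.0e-04, -1.0e+00]))
```

```bash
python3 -m pendant '[{"translation":[93.8,68,40],"twist":-0.2,"jaw":1},{"translation":[93.8,68,40],"twist":-0.2,"jaw":1},{"translation":[93.8,68,40],"twist":-0.2,"jaw":1},{"translation":[93.8,68,70],"twist":-0.2,"jaw":1},{"translation":[93.8,68,110],"twist":-0.2,"jaw":1},{"translation":[93.8,68,140],"twist":-0.2,"jaw":1},{"translation":[93.8,68,140],"twist":-0.2,"jaw":1},{"translation":[93.8,68,140],"twist":-0.2,"jaw":1}]'; python3 -m pendant '[{"translation":[0,-2,0],"twist":0,"jaw":1},{"translation":[0,-4,0],"twist":0,"jaw":1},{"translation":[0,-6,0],"twist":0,"jaw":1},{"translation":[0,-7,0],"twist":0,"jaw":1},{"translation":[0,-7,0],"twist":0,"jaw":1}]'
```

```text
t: 23.8
ee_pos: [0.5128, 0.411, 0.2007]
ee_rot: [-0.015, 1.0, 0.0, 0.001]
contact_force: [0.8, 0.2, -0.3]
gripper_width: 0.001
grasp_force: 0.0
t: 24.42
ee_pos: [0.5125, 0.4039, 0.1993]
ee_rot: [-0.015, 1.0, -0.0, -0.0]
contact_force: [0.3, 0.5, -0.9]
gripper_width: -0.001
grasp_force: 0.0
```

```bash
for i in 1 2; do :; done; python3 -m pendant '[{"translation":[0,-1,0],"twist":0,"jaw":1},{"translation":[0,-2,0],"twist":0,"jaw":1},{"translation":[0,-2.7,0],"twist":0,"jaw":1},{"translation":[0,-2.7,0],"twist":0,"jaw":1}]'; python3 -m pendant '[{"translation":[0,-0.6,0],"twist":0,"jaw":1},{"translation":[0,-1.2,0],"twist":0,"jaw":1},{"translation":[0,-1.2,0],"twist":0,"jaw":1}]'
```

```text
t: 24.92
ee_pos: [0.5126, 0.4012, 0.1993]
ee_rot: [-0.015, 1.0, -0.0, -0.0]
contact_force: [-1.5, -0.0, -0.6]
gripper_width: -0.001
grasp_force: 0.0
t: 25.3
ee_pos: [0.5126, 0.4, 0.1993]
ee_rot: [-0.015, 1.0, 0.0, 0.0]
contact_force: [0.7, 0.9, 0.3]
gripper_width: -0.0
grasp_force: 0.0
```

```bash
python3 -m pendant '[{"translation":[0,-0.6,0],"twist":0,"jaw":1},{"translation":[0,-1.2,0],"twist":0,"jaw":1},{"translation":[0,-1.2,0],"twist":0,"jaw":1}]'; python3 -m pendant '[{"translation":[0,-0.5,0],"twist":0,"jaw":1},{"translation":[0,-0.8,0],"twist":0,"jaw":1},{"translation":[0,-0.8,0],"twist":0,"jaw":1}]'
```

```text
t: 25.68
ee_pos: [0.5126, 0.3988, 0.1993]
ee_rot: [-0.015, 1.0, -0.0, -0.0]
contact_force: [-1.1, -0.1, 0.3]
gripper_width: -0.005
grasp_force: 0.0
t: 26.05
ee_pos: [0.5127, 0.3982, 0.1995]
ee_rot: [-0.015, 1.0, 0.0, 0.0]
contact_force: [0.1, 2.3, 1.2]
gripper_width: -0.003
grasp_force: 0.9
```

```bash
python3 -m pendant '[{"translation":[0,-0.5,0],"twist":0,"jaw":1},{"translation":[0,-0.8,0],"twist":0,"jaw":1},{"translation":[0,-0.8,0],"twist":0,"jaw":1}]';python3 -m pendant '[{"translation":[0,4,0],"twist":0,"jaw":1},{"translation":[0,10,-10],"twist":0,"jaw":1},{"translation":[0,10,-60],"twist":0,"jaw":1},{"translation":[-40,-55,-110],"twist":0,"jaw":0.5},{"translation":[-95,-55,-139],"twist":0,"jaw":0.2},{"translation":[-95,-55,-139],"twist":0,"jaw":0.2},{"translation":[-95,-55,-139],"twist":0,"jaw":0.2},{"translation":[-95,-55,-139],"twist":0,"jaw":0.2}]'; python3 - <<'E'
from h import *
from rig import arm
s=arm.read_state();c=arm.read_camera("wrist");pickle.dump((s,c),open("w8.pkl","wb"));print(s["t"],s["ee_pos"],yaw(s));im=c["pixels"]
cv2.imwrite("pics/w8.png",cv2.resize(c["pixels"][45:165,180:340,::-1],(800,600),interpolation=cv2.INTER_CUBIC))
m=(im.max(2)<60)[60:160,190:330];P=[]
for k in blobs(m,300,3000):
    e=cv2.fitEllipse(cv2.convexHull(k));p=on(c,np.array(e[0])+(190,60),.063,s);P.append(p);print(e,p)
for i in range(len(P)):
  for j in range(i): print(np.hypot(*(P[i]-P[j])[:2]))
for r in range(68,92,4): print(r,[tuple(int(v) for v in im[r,x]) for x in range(251,263)])
E
```

```text
t: 26.42
ee_pos: [0.5126, 0.3973, 0.1993]
ee_rot: [-0.015, 1.0, 0.0, -0.0]
contact_force: [-0.6, 2.5, 1.4]
gripper_width: 0.001
grasp_force: 1.3
t: 27.42
ee_pos: [0.6083, 0.3454, 0.3377]
ee_rot: [-0.015, 1.0, -0.0, -0.001]
contact_force: [-0.5, 0.0, 0.3]
gripper_width: 0.801
grasp_force: 0.0
27.425 [0.60829807 0.34539569 0.33766209] 91.71024260322153
((66.13569641113281, 61.62105941772461), (33.294376373291016, 33.83536911010742), 9.935931205749512) [0.54822438 0.34344708 0.063     ]
((91.11892700195312, 14.185422897338867), (35.66843795776367, 39.29090118408203), 7.144250869750977) [0.51119317 0.36208973 0.063     ]
((39.220909118652344, 15.537410736083984), (35.470420837402344, 38.67483139038086), 164.11668395996094) [0.51339319 0.32115125 0.063     ]
0.04145912341442902
0.04135596588195404
0.04099755386833581
68 [(199, 97, 0), (169, 84, 0), (121, 59, 13), (118, 59, 11), (149, 72, 0), (160, 79, 0), (138, 63, 0), (125, 60, 0), (166, 80, 13), (206, 103, 0), (207, 98, 0), (194, 94, 0)]
72 [(180, 85, 0), (158, 75, 2), (165, 79, 0), (200, 99, 7), (211, 103, 0), (212, 105, 0), (210, 106, 14), (190, 92, 0), (172, 80, 0), (188, 91, 0), (195, 92, 0), (183, 87, 0)]
76 [(202, 97, 0), (211, 105, 8), (207, 98, 0), (210, 104, 3), (210, 105, 7), (209, 101, 0), (209, 103, 0), (208, 104, 1), (212, 103, 0), (204, 100, 0), (181, 86, 1), (129, 66, 29)]
80 [(211, 100, 0), (212, 103, 2), (210, 101, 0), (210, 102, 3), (211, 104, 10), (208, 103, 0), (209, 101, 0), (210, 99, 0), (213, 103, 0), (214, 104, 0), (209, 99, 0), (189, 87, 10)]
84 [(213, 102, 0), (208, 99, 0), (207, 101, 0), (207, 99, 0), (209, 103, 0), (209, 102, 0), (209, 102, 0), (213, 104, 3), (211, 100, 0), (210, 100, 0), (215, 105, 0), (216, 104, 0)]
88 [(212, 101, 0), (210, 101, 0), (208, 99, 0), (210, 102, 0), (208, 100, 0), (205, 98, 0), (211, 103, 0), (213, 101, 0), (212, 101, 0), (212, 100, 0), (213, 101, 0), (213, 99, 0)]
```

View pics/w8.png

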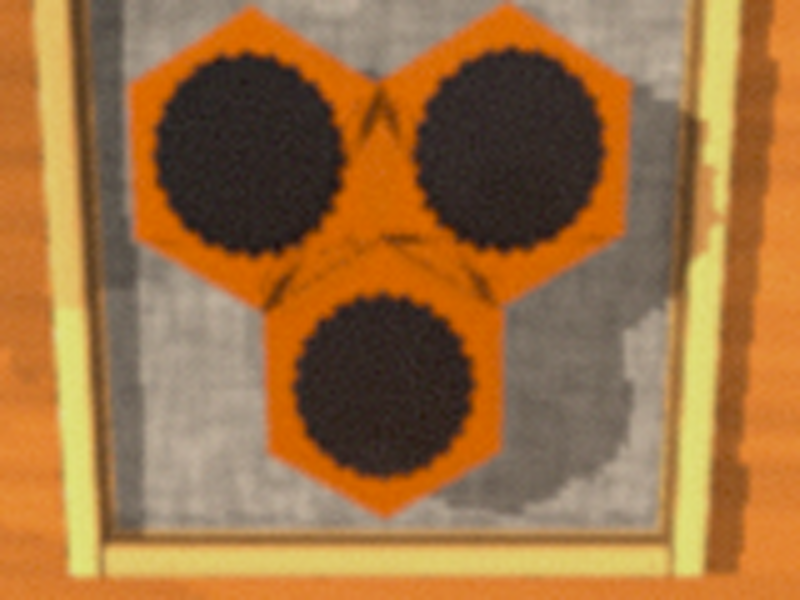

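The slit is gone: all three jars now meet flat to flat, with caps at (250,152), (510,148) and (385,385). Next is the pot.

```bash
python3 - <<'E'
from h import *
from rig import arm
s=arm.read_state();print(go(s,(.43,.141,.29)))
E
```

```text
(array([ 184.1, -199. ,   48. ]), 0, 'q6', np.float64(22.0), 'zaxis', array([-1.8e-03, -7.0e-04, -1.0e+00]))
```

```bash
python3 -m pendant '[{"translation":[184,-199,48],"twist":0,"jaw":0},{"translation":[184,-199,48],"twist":0,"jaw":0},{"translation":[184,-199,48],"twist":0,"jaw":0},{"translation":[184,-199,48],"twist":0,"jaw":0},{"translation":[184,-199,48],"twist":0,"jaw":0},{"translation":[184,-199,48],"twist":0,"jaw":0},{"translation":[184,-199,48],"twist":0,"jaw":0},{"translation":[184,-199,48],"twist":0,"jaw":0}]'; python3 - <<'E'
from h import *
from rig import arm
s=arm.read_state();c=arm.read_camera("wrist");pickle.dump((s,c),open("w9.pkl","wb"));print(s["t"],s["ee_pos"],yaw(s));im=c["pixels"]
h=cv2.cvtColor(im,cv2.COLOR_RGB2HSV);m=(h[...,1]<110)&(h[...,2]>110);m[260:]=0
for k in blobs(m,1000,30000):
    e=cv2.fitEllipse(cv2.convexHull(k));print(cv2.boundingRect(k),e,cv2.contourArea(k))
    q=k[:,0]; 
    for z in (.04,.02): print(on(c,e[0],z,s))
    a,b=q[q[:,0].argmin()],q[q[:,0].argmax()];print("width",np.linalg.norm(on(c,a,.04,s)-on(c,b,.04,s)))
x,y=e[0] if 1 else 0
cv2.imwrite("pics/w9.png",im[:,:,::-1])
E
```

```text
t: 28.48
ee_pos: [0.4318, 0.1416, 0.2904]
ee_rot: [-0.015, 1.0, 0.0, 0.0]
contact_force: [-0.1, 0.2, 0.3]
gripper_width: 0.997
grasp_force: 0.0
28.475 [0.43182319 0.14155668 0.29041701] 91.74617637274122
(224, 157, 70, 73) ((257.5777282714844, 193.83078002929688), (68.45687103271484, 72.29586029052734), 158.17909240722656) 3652.0
[0.42712842 0.14257285 0.04      ]
[0.4334335  0.14287021 0.02      ]
width 0.05523419949890143
```

View pics/w9.png

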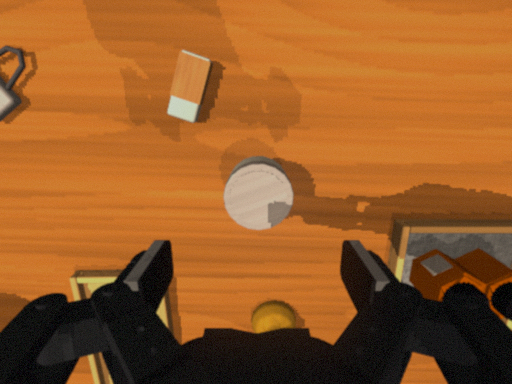

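The pot's lid circle is at (259,196) and about 57 mm across, with free space around it.

```bash
python3 - <<'E'
from h import *
from rig import arm
s=arm.read_state();print(go(s,(.429,.1428,.180)))
E
```

```text
(array([  2.7,   1.4, 110.3]), 0, 'q6', np.float64(7.0), 'zaxis', array([ 4.e-04,  1.e-04, -1.e+00]))
```

```bash
python3 -m pendant '[{"translation":[2.7,1.4,40],"twist":0,"jaw":0},{"translation":[2.7,1.4,80],"twist":0,"jaw":0},{"translation":[2.7,1.4,110],"twist":0,"jaw":0},{"translation":[2.7,1.4,110],"twist":0,"jaw":0},{"translation":[2.7,1.4,110],"twist":0,"jaw":0.6},{"translation":[2.7,1.4,110],"twist":0,"jaw":0.6},{"translation":[2.7,1.4,110],"twist":0,"jaw":0.6},{"translation":[2.7,1.4,110],"twist":0,"jaw":0.1},{"translation":[2.7,1.4,110],"twist":0,"jaw":0.1}]' 30
python3 -m pendant '[{"translation":[0,0,0],"twist":90,"jaw":0.1},{"translation":[0,0,0],"twist":90,"jaw":0.1},{"translation":[0,0,0],"twist":90,"jaw":0.1},{"translation":[0,0,0],"twist":90,"jaw":0.1},{"translation":[0,0,0],"twist":90,"jaw":0.1},{"translation":[0,0,0],"twist":90,"jaw":0.1},{"translation":[0,0,0],"twist":90,"jaw":0.1},{"translation":[0,0,0],"twist":90,"jaw":0.1},{"translation":[0,0,0],"twist":90,"jaw":0.1},{"translation":[0,0,0],"twist":90,"jaw":0.6},{"translation":[0,0,0],"twist":90,"jaw":0.6},{"translation":[0,0,0],"twist":90,"jaw":0.6}]'
python3 - <<'E'
from h import *
from rig import arm
s=arm.read_state();print(s["t"],yaw(s),np.degrees(s["q"][5]))
for p in [(.42,-.16,.29),(.49,-.332,.29)]:print(go(s,p,0))
E
```

```text
t: 29.65
ee_pos: [0.4287, 0.1421, 0.1809]
ee_rot: [-0.015, 1.0, 0.0, 0.001]
contact_force: [-1.1, 0.3, -1.2]
gripper_width: 0.903
grasp_force: 0.0
t: 31.15
ee_pos: [0.4286, 0.1421, 0.1808]
ee_rot: [0.696, 0.718, 0.0, 0.0]
contact_force: [-1.0, 0.7, 7.1]
gripper_width: 0.657
grasp_force: 30.4
31.15 1.794545258003224 97.25479057843724
(array([-301.7,  -18. , -109.2]), np.float64(1.8), 'q6', np.float64(97.0), 'zaxis', array([ 8.e-04,  1.e-04, -1.e+00]))
(array([-475.8,   46.6, -109.2]), np.float64(1.8), 'q6', np.float64(97.0), 'zaxis', array([ 8.e-04,  1.e-04, -1.e+00]))
```

```bash
python3 - <<'E'
from h import *
from rig import arm
s=arm.read_state();print(go(s,(.54,-.40,.30),0))
E
```

```text
(array([-545.3,   94.4, -119.2]), np.float64(1.8), 'q6', np.float64(97.0), 'zaxis', array([ 8.e-04,  1.e-04, -1.e+00]))
```

```bash
python3 - <<'E'
from h import *
s,c=pickle.load(open("w1.pkl","rb"));_,d=pickle.load(open("v0.pkl","rb"));
def sau(c,s=None,roi=None,z=.014):
    im=c["pixels"];h=cv2.cvtColor(im,cv2.COLOR_RGB2HSV);m=(h[...,1]<90)&(h[...,2]>120)
    for k in blobs(m,800,30000):
        q=cv2.convexHull(k)[:,0];x,y,w,hh=cv2.boundingRect(k)
        q=q[(q[:,0]>1)&(q[:,0]<510)&(q[:,1]>1)]
        P=np.array([on(c,u,z,s)[:2] for u in q]);A=np.c_[2*P,np.ones(len(P))];r=np.linalg.lstsq(A,(P**2).sum(1),rcond=None)[0]
        print((x,y,w,hh),r[:2].round(4),np.sqrt(r[2]+r[0]**2+r[1]**2).round(4),len(P))
sau(c,s);print();sau(d["top"]);print();sau(d["scene"])
E
python3 -m pendant '[{"translation":[0,0,-50],"twist":0,"jaw":0.6},{"translation":[0,0,-110],"twist":0,"jaw":0.6},{"translation":[-545,94,-120],"twist":1.8,"jaw":0.6},{"translation":[-545,94,-120],"twist":1.8,"jaw":0.6},{"translation":[-545,94,-120],"twist":1.8,"jaw":0.6},{"translation":[-545,94,-120],"twist":1.8,"jaw":0.6},{"translation":[-545,94,-120],"twist":1.8,"jaw":0.6},{"translation":[-545,94,-120],"twist":1.8,"jaw":0.6},{"translation":[-545,94,-120],"twist":1.8,"jaw":0.6}]'
```

```text
(169, 252, 40, 50) [ 0.3566 -0.0924] 0.0238 17
(405, 0, 107, 144) [ 0.539  -0.3305] 0.0574 24
(224, 0, 97, 43) [ 0.5908 -0.1711] 0.0336 12

(472, 170, 40, 77) [ 0.4345 -0.6557] 0.1025 10
(356, 150, 41, 42) [ 0.5399 -0.3319] 0.057 29
(36, 33, 109, 61) [0.8522 0.4803] 0.1334 18

(372, 245, 64, 62) [0.5285 0.3441] 0.0702 16
(112, 156, 47, 32) [ 0.541  -0.3303] 0.0582 21
(8, 81, 105, 20) [ 0.3274 -0.7884] 0.1369 12
t: 32.28
ee_pos: [0.5154, -0.2887, 0.2982]
ee_rot: [0.707, 0.707, 0.0, -0.0]
contact_force: [1.6, -0.1, -1.7]
gripper_width: 0.652
grasp_force: 32.8
```

Three independent views agree on the saucer: (0.540, -0.331), radius 57–58 mm. That's enough to place the pot.

```bash
python3 - <<'E'
from h import *
from rig import arm
s=arm.read_state();print(go(s,(.54,-.331,.188),0),s["qd"].round(2))
E
```

```text
(array([-42.3,  24.7, 110.2]), np.float64(-0.0), 'q6', np.float64(54.0), 'zaxis', array([ 0.e+00,  2.e-04, -1.e+00])) [-0.61  0.53  0.91  0.37  0.01 -0.61]
```

```bash
python3 -m pendant '[{"translation":[0,0,0],"twist":0,"jaw":0.6},{"translation":[0,0,0],"twist":0,"jaw":0.6}]'; python3 - <<'E'
from h import *
from rig import arm
s=arm.read_state();print(go(s,(.54,-.331,.188),0),np.abs(s["qd"]).max().round(3))
E
```

```text
t: 32.52
ee_pos: [0.515, -0.2865, 0.2977]
ee_rot: [0.708, 0.707, 0.0, -0.001]
contact_force: [-0.0, 0.4, -0.3]
gripper_width: 0.652
grasp_force: 32.8
(array([-44.6,  25.2, 109.6]), np.float64(-0.1), 'q6', np.float64(54.0), 'zaxis', array([-0.0011,  0.0011, -1.    ])) 0.023
```

```bash
python3 -m pendant '[{"translation":[-44.6,25,10],"twist":0,"jaw":0.6},{"translation":[-44.6,25,30],"twist":0,"jaw":0.6},{"translation":[-44.6,25,70],"twist":0,"jaw":0.6},{"translation":[-44.6,25,95],"twist":0,"jaw":0.6},{"translation":[-44.6,25,104],"twist":0,"jaw":0.6},{"translation":[-44.6,25,107],"twist":0,"jaw":0.6},{"translation":[-44.6,25,107],"twist":0,"jaw":0.6}]'; python3 - <<'E'
from h import *
from rig import arm
s=arm.read_state();print(go(s,(.54,-.331,.1856),0),np.abs(s["qd"]).max().round(3))
E
```

```text
t: 33.4
ee_pos: [0.5407, -0.3312, 0.1922]
ee_rot: [0.708, 0.707, 0.0, 0.001]
contact_force: [0.3, 0.1, -1.4]
gripper_width: 0.653
grasp_force: 32.8
(array([ 0.2, -0.7,  6.6]), np.float64(-0.1), 'q6', np.float64(52.0), 'zaxis', array([ 1.e-03, -8.e-04, -1.e+00])) 0.007
```

```bash
python3 -m pendant '[{"translation":[0.2,-0.5,2],"twist":0,"jaw":0.6},{"translation":[0.2,-0.5,4],"twist":0,"jaw":0.6},{"translation":[0.2,-0.5,6],"twist":0,"jaw":0.6},{"translation":[0.2,-0.5,6.5],"twist":0,"jaw":0.6},{"translation":[0.2,-0.5,6.5],"twist":0,"jaw":0.6}]'
```

```text
t: 34.02
ee_pos: [0.5398, -0.3312, 0.1858]
ee_rot: [0.708, 0.706, 0.0, 0.0]
contact_force: [-3.6, 1.6, 10.8]
gripper_width: 0.652
grasp_force: 33.7
```

```bash
python3 -m pendant '[{"translation":[0,0,0],"twist":0,"jaw":0.22},{"translation":[0,0,0],"twist":0,"jaw":0.22},{"translation":[0,0,-20],"twist":0,"jaw":0.22},{"translation":[0,0,-60],"twist":0,"jaw":0.22},{"translation":[0,0,-110],"twist":0,"jaw":0.22},{"translation":[0,0,-110],"twist":0,"jaw":0.22}]'; python3 - <<'E'
from h import *
from rig import arm
s=arm.read_state();c=arm.read_camera("wrist");im=c["pixels"];cv2.imwrite("pics/w10.png",im[:,:,::-1])
h=cv2.cvtColor(im,cv2.COLOR_RGB2HSV);print(go(s,(.332,-.299,.29),75))
E
```

```text
t: 34.78
ee_pos: [0.5411, -0.332, 0.2988]
ee_rot: [0.708, 0.706, 0.0, 0.004]
contact_force: [-1.0, 0.1, -0.0]
gripper_width: 0.776
grasp_force: 0.0
(array([  32.7, -209.2,    7.4]), np.float64(-75.1), 'q6', np.float64(52.0), 'zaxis', array([ 0.0056, -0.0044, -1.    ]))
```

View pics/w10.png

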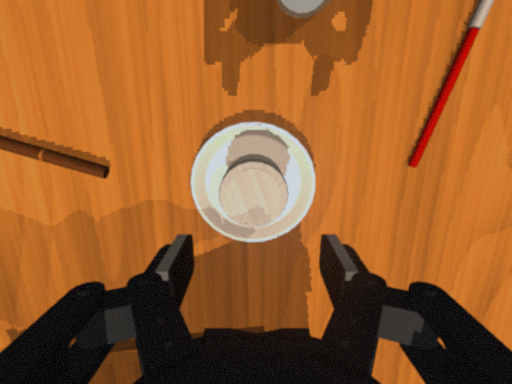

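The pot stands in the saucer: lid centre at (253,193), saucer rim centre at (253,181). The offset should be height parallax, which I'll check while moving on to the pen.

```bash
python3 -m pendant '[{"translation":[33,-208,7],"twist":-75,"jaw":0.2},{"translation":[33,-208,7],"twist":-75,"jaw":0.2},{"translation":[33,-208,7],"twist":-75,"jaw":0.2},{"translation":[33,-208,7],"twist":-75,"jaw":0.2},{"translation":[33,-208,7],"twist":-75,"jaw":0.2},{"translation":[33,-208,7],"twist":-75,"jaw":0.2},{"translation":[33,-208,7],"twist":-75,"jaw":0.2},{"translation":[33,-208,7],"twist":-75,"jaw":0.2},{"translation":[33,-208,7],"twist":-75,"jaw":0.2}]'; python3 - <<'E'
from h import *
from rig import arm
_,c0=pickle.load(open("w9.pkl","rb"));q={"ee_pos":np.array([.5411,-.332,.2988]),"ee_rot":np.array([.708,.706,0,.004])}
print("pot",on(c0,(253,193),.045,q),"saucer",on(c0,(253,181),.014,q))
s=arm.read_state();c=arm.read_camera("wrist");pickle.dump((s,c),open("w11.pkl","wb"));im=c["pixels"];cv2.imwrite("pics/w11.png",im[:,:,::-1])
print(s["t"],s["ee_pos"],yaw(s),np.degrees(s["q"][5]),np.abs(s["qd"]).max())
E
```

```text
t: 35.95
ee_pos: [0.3317, -0.2974, 0.2871]
ee_rot: [0.134, 0.991, 0.0, -0.0]
contact_force: [-0.5, -0.3, -0.0]
gripper_width: 0.799
grasp_force: 0.0
pot [ 0.53995908 -0.32893962  0.045     ] saucer [ 0.5398215 -0.3272994  0.014    ]
35.95 [ 0.33169641 -0.297408    0.28709391] 74.64876474129701 -35.94730895333052 0.013492376797742994
```

View pics/w11.png

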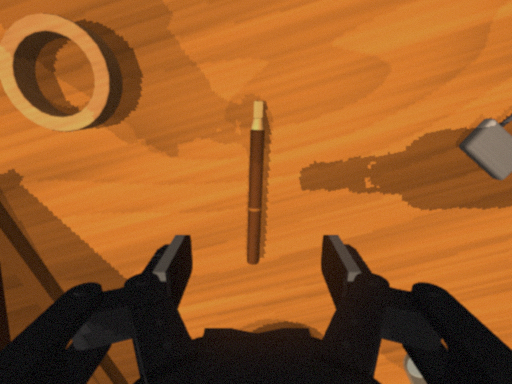

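The pot is within 2 mm of the saucer's centre. The pen's nib end is at (259,101) and its tail at (253,264).

```bash
python3 - <<'E'
from h import *
s,c=pickle.load(open("w11.pkl","rb"))
n,t=on(c,(259,101),.006,s),on(c,(253,264),.006,s);d=n-t;print(n,t,np.hypot(*d[:2]),np.degrees(np.arctan2(d[1],d[0])))
m=(n+t)/2;a=np.degrees(np.arctan2(d[1],d[0]))+90;print(m,a,go(s,(m[0],m[1],.176),a))
# pen tray from w2? top view corners
_,dd=pickle.load(open("v0.pkl","rb"));im=dd["top"]["pixels"];h=cv2.cvtColor(im,cv2.COLOR_RGB2HSV)
mk=(h[...,0]>19)&(h[...,0]<35)&(h[...,1]>90)&(h[...,2]>100);mk[:95]=0
for k in blobs(mk,1000,6000):
    r=cv2.minAreaRect(k);P=np.array([on(dd["top"],u,.014)[:2] for u in cv2.boxPoints(r)]);print(r,P.mean(0),[np.linalg.norm(P[i]-P[i-1]).round(4) for i in (0,1)],[np.degrees(np.arctan2(*(P[i]-P[i-1])[::-1])).round(1) for i in (0,1)])
E
```

```text
[ 0.25877693 -0.27478419  0.006     ] [ 0.40500501 -0.32069322  0.006     ] 0.15326543195507364 162.57005879883033
[ 0.33189097 -0.29773871  0.006     ] 252.57005879883033 (array([ -0.4,  -0.4, 111.1]), np.float64(2.1), 'q6', np.float64(-36.0), 'zaxis', array([-8.e-04,  1.e-03, -1.e+00]))
((133.5, 172.0), (47.0, 46.0), 0.0) [0.52636076 0.34379836] [np.float64(0.1298), np.float64(0.1288)] [np.float64(90.8), np.float64(2.5)]
((254.3336639404297, 140.1770782470703), (67.09224700927734, 32.32796859741211), 88.21009063720703) [0.62139937 0.00920555] [np.float64(0.1907), np.float64(0.0913)] [np.float64(2.7), np.float64(-87.3)]
```

```bash
python3 -m pendant '[{"translation":[-0.4,-0.4,50],"twist":2,"jaw":0.4},{"translation":[-0.4,-0.4,90],"twist":2,"jaw":0.5},{"translation":[-0.4,-0.4,106],"twist":2,"jaw":0.5},{"translation":[-0.4,-0.4,109.5],"twist":2,"jaw":0.5},{"translation":[-0.4,-0.4,109.5],"twist":2,"jaw":0.5},{"translation":[-0.4,-0.4,109.5],"twist":2,"jaw":1},{"translation":[-0.4,-0.4,109.5],"twist":2,"jaw":1},{"translation":[-0.4,-0.4,109.5],"twist":2,"jaw":1},{"translation":[-0.4,-0.4,109.5],"twist":2,"jaw":1},{"translation":[-0.4,-0.4,109.5],"twist":2,"jaw":1}]' 25; python3 - <<'E'
from h import *
from rig import arm
s=arm.read_state();print(yaw(s))
for p in [(.36,-.2,.28),(.6214,.0092,.28)]: print(go(s,p,92.7))
E
```

```text
t: 37.25
ee_pos: [0.3324, -0.2985, 0.179]
ee_rot: [0.149, 0.989, -0.001, 0.001]
contact_force: [-0.5, 1.2, 5.5]
gripper_width: 0.126
grasp_force: 25.3
72.87275093518251
(array([   2.5,  102.1, -101.1]), np.float64(-19.8), 'q6', np.float64(-34.0), 'zaxis', array([ 0.001 , -0.0012, -1.    ]))
(array([-185.7,  379. , -101.1]), np.float64(-19.8), 'q6', np.float64(-34.0), 'zaxis', array([ 0.001 , -0.0012, -1.    ]))
```

```bash
python3 -m pendant '[{"translation":[0,0,-50],"twist":0,"jaw":1},{"translation":[0,0,-105],"twist":0,"jaw":1},{"translation":[-186,379,-105],"twist":-20,"jaw":1},{"translation":[-186,379,-105],"twist":-20,"jaw":1},{"translation":[-186,379,-105],"twist":-20,"jaw":1},{"translation":[-186,379,-105],"twist":-20,"jaw":1},{"translation":[-186,379,-105],"twist":-20,"jaw":1},{"translation":[-186,379,-105],"twist":-20,"jaw":1},{"translation":[-186,379,-105],"twist":-20,"jaw":1},{"translation":[-186,379,-105],"twist":-20,"jaw":1},{"translation":[-186,379,-105],"twist":-20,"jaw":1},{"translation":[-186,379,-105],"twist":-20,"jaw":1}]'; python3 - <<'E'
from h import *
from rig import arm
s=arm.read_state();c=arm.read_camera("wrist");pickle.dump((s,c),open("w12.pkl","wb"));print(yaw(s),np.abs(s["qd"]).max(),go(s,(.6214,.0092,.188),92.7))
im=c["pixels"];h=cv2.cvtColor(im,cv2.COLOR_RGB2HSV);mk=(h[...,0]>19)&(h[...,0]<35)&(h[...,1]>90)&(h[...,2]>100)
for k in blobs(mk,500,90000): print(cv2.boundingRect(k),cv2.contourArea(k),[on(c,u,.014,s)[:2].round(3).tolist() for u in cv2.boxPoints(cv2.minAreaRect(k))])
E
```

```text
t: 38.75
ee_pos: [0.6209, 0.0084, 0.2834]
ee_rot: [-0.025, 1.0, -0.0, -0.0]
contact_force: [0.2, 0.0, -0.4]
gripper_width: 0.128
grasp_force: 24.7
92.80855118174134 0.0030268603152310237 (array([-0.6,  0.8, 95.4]), np.float64(0.1), 'q6', np.float64(-9.0), 'zaxis', array([-4.e-04, -1.e-04, -1.e+00]))
(218, 153, 28, 86) 910.0 [[0.588, -0.025], [0.586, -0.003], [0.664, 0.003], [0.666, -0.022]]
(203, 144, 13, 122) 572.5 [[0.581, -0.038], [0.58, -0.033], [0.693, -0.026], [0.694, -0.032]]
(216, 86, 24, 59) 521.5 [[0.58, -0.027], [0.535, -0.027], [0.534, -0.009], [0.58, -0.008]]
(208, 76, 108, 191) 6873.0 [[0.528, -0.033], [0.524, 0.049], [0.69, 0.067], [0.695, -0.033]]
```

```bash
python3 -m pendant '[{"translation":[-0.6,0.8,50],"twist":0,"jaw":1},{"translation":[-0.6,0.8,80],"twist":0,"jaw":1},{"translation":[-0.6,0.8,93],"twist":0,"jaw":1},{"translation":[-0.6,0.8,95],"twist":0,"jaw":1},{"translation":[-0.6,0.8,95],"twist":0,"jaw":1},{"translation":[-0.6,0.8,95],"twist":0,"jaw":1}]'
```

```text
t: 39.55
ee_pos: [0.6226, 0.01, 0.1894]
ee_rot: [-0.025, 1.0, -0.0, 0.001]
contact_force: [0.2, 0.6, 0.1]
gripper_width: 0.129
grasp_force: 24.7
```

```bash
python3 -m pendant '[{"translation":[0,0,2.5],"twist":0,"jaw":1},{"translation":[0,0,4.5],"twist":0,"jaw":1},{"translation":[0,0,5.4],"twist":0,"jaw":1},{"translation":[0,0,5.4],"twist":0,"jaw":1}]'
```

```text
t: 40.05
ee_pos: [0.6221, 0.0102, 0.184]
ee_rot: [-0.025, 1.0, -0.0, 0.0]
contact_force: [-4.1, 0.7, 13.0]
gripper_width: 0.126
grasp_force: 26.1
```

Touching the floor; release, retreat, and check.

```bash
python3 -m pendant '[{"translation":[0,0,-1],"twist":0,"jaw":0.72},{"translation":[0,0,-1],"twist":0,"jaw":0.72},{"translation":[0,0,-20],"twist":0,"jaw":0.72},{"translation":[0,0,-70],"twist":0,"jaw":0.72},{"translation":[150,0,-110],"twist":0,"jaw":0.6},{"translation":[150,0,-170],"twist":0,"jaw":0.5},{"translation":[300,0,-170],"twist":0,"jaw":0.5},{"translation":[300,0,-170],"twist":0,"jaw":0.5},{"translation":[300,0,-170],"twist":0,"jaw":0.5},{"translation":[300,0,-170],"twist":0,"jaw":0.5},{"translation":[300,0,-170],"twist":0,"jaw":0.5}]'; python3 - <<'E'
from h import *
from rig import arm
s=arm.read_state();c=arm.read_camera("top");pickle.dump((s,c),open("t2.pkl","wb"));im=c["pixels"]
_,d=pickle.load(open("v0.pkl","rb"))
m=(im.max(2)<75);m[:105]=0;m[178:]=0;m[:,:230]=0;m[:,280:]=0
for k in blobs(m,30,2000):
    r=cv2.minAreaRect(k);P=np.array([on(c,u,.011)[:2] for u in cv2.boxPoints(r)]);print("pen",r,P.mean(0),sorted([np.linalg.norm(P[i]-P[i-1]).round(3) for i in (0,1)]))
m=(im.max(2)<45);m[:145]=0;m[200:]=0;m[:,:108]=0;m[:,160:]=0
for k in blobs(m,40,2000):
    e=cv2.fitEllipse(k);print("cap",e[0],on(c,e[0],.063))
df=np.abs(im.astype(int)-d["top"]["pixels"]).sum(2)
for n,(x,y) in {"glass":(321,153),"pw":(199,154)}.items(): print(n,df[y-15:y+15,x-15:x+15].mean())
print(s["ee_pos"],s["t"])
E
```

```text
t: 41.42
ee_pos: [0.3225, -0.0051, 0.3532]
ee_rot: [-0.025, 1.0, -0.0, 0.001]
contact_force: [-0.2, 0.2, -0.3]
gripper_width: 0.499
grasp_force: 0.0
pen ((253.6414031982422, 136.469482421875), (43.04646301269531, 3.3295607566833496), 87.27368927001953) [0.63219    0.01125675] [np.float64(0.009), np.float64(0.123)]
cap (121.83411407470703, 175.34747314453125) [0.51046373 0.35900813 0.063     ]
cap (137.3385009765625, 174.6376953125) [0.51294103 0.31812156 0.063     ]
cap (129.36631774902344, 161.4823760986328) [0.54776971 0.34059764 0.063     ]
glass 8.61888888888889
pw 8.874444444444444
[ 0.32252619 -0.00508163  0.35322521] 41.425
```

```bash
python3 -c "
from rig import arm
print(arm.finish_job())"
```

```text
the job is handed in; nothing more can be done
None
```

I handed the job in at about 41 s: the three jars stand packed flat to flat in the tray, the pot is within about 2 mm of the saucer's centre, the pen lies lengthwise in its tray, and the glass and paperweight show no movement in the top view.

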